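# Snap the lever handle onto the vial crimper

### The arm

A 6-joint arm with a two-finger parallel gripper is mounted at the origin on a cart in front of the work surface, level with it; the furniture and walls round the work are solid. World frame = base frame: x ahead of the robot, y to its left, z up, the work surface at z = 0. Lengths are in m, angles in rad, forces in N, time in s.
With the tool pointing down it reaches from about 0.3 to 0.825 m from the base axis. Payload 5.4 kg.
Tool frame: the origin (TCP) lies between the finger pads; the fingertips stand 11 mm ahead of it and the grasp point (between the pads) lies 8 mm behind it (bot.tips_ahead is the distance from the TCP to the fingertips, in m); z points along the fingers, y is the direction in which the jaws open and shut (so a half turn about z gives the same grasp; the last joint's range is limited). The gripper opens to 92 mm and grips with 3 to 60 N. Pads are 20 mm wide; open, the fingers measure 128 mm over their backs; the gripper's body (75 mm by 189 mm) begins 69 mm behind the grasp point.
Start: joints at [-1.518, 0.158, 1.597, -0, 1.386, -0.21], TCP at [0.149, -0.555, 0.226] pointing down, gripper open.
Joint ranges: [-2.91, 2.91], [-0.94, 2.29], [0.18, 2.7], [-1.29, 4.43], [0.17, 2.64], [-3, 3]. Speed limits (rad/s): [2.57, 2.57, 3.14, 3.14, 3.14, 3.14].

### API

Orientations are given as a unit quaternion [x, y, z, w].
In Python, from workcell import bot, viewer gives the robot as it stands.
- The arm moves only by the tool arm_command, never from a script. Its argument "commands" is a list of rows, each a list of 7 numbers: the shift along the tool's x, y, z in mm, then the turn, a rotation vector about the tool's x, y, z in degrees, then the closure, from -1 (fully open) to 1 (shut). A call has 1 to 20 rows; each row is the pose to reach, as a shift and turn from the pose measured when the call began, along the tool's axes at that moment; what a row does not reach only later rows make up. A row lasts 1/8 s, in which the tool goes at most 62.5 mm and 10.7 degrees, less where a joint would pass 70% of its speed; a pose out of reach is approached as far as the arm can. A call with a gripper value outside its range is refused whole. The fingers move at their own pace and stop on an object; the grip force is fixed at half the most. Time passes only in rows, so rows that repeat a pose let the fingers close. It gives the time, the measured TCP pose, the force and the opening at its end, in the units of the state.
- bot.get_obs(): the state, without advancing time (a new reading comes with each control period).
- viewer.get_image(name): name is "side" or "top"; returns a dict with "img" (420x560x3 uint8, red, green, blue), "z_map" (420x560 float32, m along the optical axis (not along the pixel's ray), 0 where there is no reading), "camera_matrix" (3x3 intrinsics, pixels), "rvec" (rotation vector, rad) and "tvec" (3), from world to camera coordinates, as OpenCV has them. Camera axes: x right, y down, z forward; pixel columns grow to the right and rows downward; lengths in m; the calibration is good to about 2 mm. A picture is of the moment at which its call begins.
- bot.hand_in(): hands the job in, once; it reports no verdict.
The state is a dict: "clock": time; "qpos": joint angles; "dq": joint speeds; "tau": joint torques, N m; "tool_pos": TCP position; "ee_rot": TCP orientation; "contact_force": force on the tool from outside, world axes, zero at the start; "moment": the same for the moment, N m; "grip_width": finger opening in m.
Only numpy, scipy, OpenCV 4.12 (cv2) and the standard library are available. Lean on these libraries where they do the work, as an engineer would, in place of code of your own. Each camera call takes 0.05 s, during which the arm holds its last target.

### The job

Take the tubular handle off its parking stand and slide it, mouth first, down over the slanting lever stub of the bench crimper until it sits fully home on the collar. Then twist it gently until the stub's spring button pops out through the hole in the tube, stop twisting there rather than wrenching against the button, and let go. Leave the other things on the table where they are.

Things in the scene. Friction and masses are not known exactly. Their poses are not given: they have to be found in the camera images.
- handle_mid (a point): Centre of the loose handle, a straight round tube 134 mm long, 0.1 to 0.2 kg, standing upright on its parking stand, turned by any angle. z runs along the tube from its open mouth (67 mm below this point) to its closed grip end (67 mm above). The top 64 mm is a black grip, a 30.4 mm thick cylinder: hold it near its top end with the tool in line with the tube.
- handle_mouth (a point): Centre of the handle's flared open mouth, on its axis; same axes as handle_mid. The mouth is about 37 mm wide outside; the bore narrows from about 32 to 22 mm over the first 11 mm and is 70 mm deep. The bare metal tube is 27.6 mm thick.
- handle_hole (a point): Centre of the only hole in the handle's metal wall, at the outer surface, 34 mm above the mouth, on the -x side of the handle_mid axes. It is 8 mm high and 7.5 mm wide.
- stand: Fixed parking stand of the handle: a grey disc 84 mm wide, 12 mm high, with a steel post 16 mm thick that rises to 67 mm above the table inside the tube, with play. Origin: centre of the underside.
- lever: Lever stub on the crimper's side: fixed round steel stub 20 mm thick, leaning 32 degrees from vertical towards the robot's side of the table. Origin: centre of the face of the collar (38 mm wide) at its foot, where the handle's mouth comes to rest. z runs along the stub to its tip 61 mm away (last 7 mm tapered to 13 mm). A small spring button stands out of it 34 mm above the collar face.
- crimper: Fixed grey bench crimper for vial caps, base 130x130 mm, head 140 mm above the table. Origin: underside of the base, about its middle. The stub stands on its +y side and leans to its -x side.
- paper_carton: Fixed open shipping carton, brown card, 300x280 mm, standing askew at the back between stand and crimper: the walls nearest the crimper and robot are 175 mm high, those towards the stand and the back 295 mm. Its floor spans x -122 to 178, y -75 to 205 mm in its own axes. Keep clear of it.
- button (a joint): Spring button (6 mm thick, 6 mm out): travel in m, 0 = fully out, 0.0033 to 0.005 = held in by the bore; 1 N at 0, 500 N/m. The flared mouth pushes it in (about 5 N along the stub). It points to the lever's -x, turned round the stub by an unknown angle up to 40 degrees either way, so the tube must be twisted to find it. Play in the hole about 4 degrees either way; over 35 N on it is a wrench.
- vial_a: Bystander, leave alone: green-capped glass vial, 21 mm wide, 55 mm tall; origin at the centre of its underside.
- vial_b: Bystander, leave alone: second such vial; origin at the centre of its underside.
- marker: Bystander, leave alone: felt marker lying flat, 133 mm long; origin at the centre of its underside.
- tape: Bystander, leave alone: small dark roll of tape, 62 mm wide, 19 mm high; origin at the centre of its underside.
- carton_small: Bystander, leave alone: small folded card box 46x75x33 mm; origin at the centre of its underside.
- glue: Bystander, leave alone: tube 126 mm long lying flat; origin at the centre of its underside.
Things that resemble listed ones, but are neither listed nor needed, are in the scene too. What is shaped like the part that bears handle_mid but purple or red is not meant.

How it is judged:
By the outcome, as a careful person would: the job done as asked, in the order asked, and still so for the second after the job is handed in, with the robot touching nothing.
It also fails if it takes over 54 s, if anything falls off the work surface, if the arm or the gripper's body presses on something with over 40 N, if the wrist force passes 120 N, or if a joint passes its speed limit or range.

## Working session

There is one attempt and no reset: what is moved stays moved. The work goes in short steps, Python scripts to look and compute and a tool call to move; the robot and the scene stay as the last step left them, time stands still between calls to the robot, and variables do not carry over. Pictures are saved under pics/ and viewed, and the job is handed in when it is done.

Besides the shell and the picture viewer there is one more tool, called after "Emit:" as a command line: name --pt "numbers of a row" for each row, then --argument value for the rest. arm_command: Moves the arm, as the interface text tells. Its arguments: {"type":"object","properties":{"commands":{"type":"array"}},"required":["commands"]}

```bash
ls; mkdir -p pics; python3 - <<'E'
from workcell import bot, viewer
import cv2, numpy as np
print(bot.get_obs())
for n in ("side","top"):
    d=viewer.get_image(n); cv2.imwrite(f"pics/{n}0.png",d["img"][:,:,::-1]); np.savez(f"{n}0.npz",**d)
    print(n,d["camera_matrix"],d["rvec"],d["tvec"]); R=cv2.Rodrigues(np.array(d["rvec"]))[0]; print(-R.T@np.array(d["tvec"]).ravel(), R)
E
```

```text
pics
{'clock': 0.0, 'qpos': array([-1.51810106e+00,  1.59049700e-01,  1.59819028e+00,  1.47788097e-05,
        1.38620788e+00, -2.10107956e-01]), 'dq': array([-8.12257251e-05,  1.00378232e-03, -9.99259909e-04,  5.87670135e-05,
        1.58997134e-03, -1.27114387e-04]), 'tau': array([-1.28542270e-03, -3.85569584e+01, -3.22108662e+01,  7.00580492e-02,
        3.77418450e-02, -1.46616280e-04]), 'tool_pos': array([ 0.14932613, -0.55465813,  0.22463955]), 'ee_rot': array([ 9.91378975e-01,  1.31022393e-01,  8.01730630e-05, -9.24160963e-04]), 'contact_force': array([-0.1082257 ,  0.28779894,  0.46376319]), 'moment': array([-0.02164464, -0.0362067 , -0.09165191]), 'grip_width': 0.09179856833435432}
side [[459.97427218   0.         276.4151126 ]
 [  0.         459.97427218 210.33820997]
 [  0.           0.           1.        ]] [ 0.59586405 -2.3290374   1.51644572] [0.42762803 0.2476055  1.08750536]
[-0.08442136  0.9849011   0.67058556] [[-0.86962447 -0.49318606 -0.02282097]
 [-0.17865181  0.35743066 -0.91669344]
 [ 0.46025734 -0.79310203 -0.39893903]]
top [[406.57479717   0.         280.24184346]
 [  0.         406.57479717 205.99924817]
 [  0.           0.           1.        ]] [ 2.20676033 -2.16109428  0.07447912] [-0.11778416  0.57007822  1.15334793]
[ 0.4893839  -0.10984555  1.19059275] [[ 0.02097628 -0.9997781  -0.00193388]
 [-0.99727283 -0.02078674 -0.07081539]
 [ 0.07075948  0.00341405 -0.99748756]]
```

View pics/side0.png

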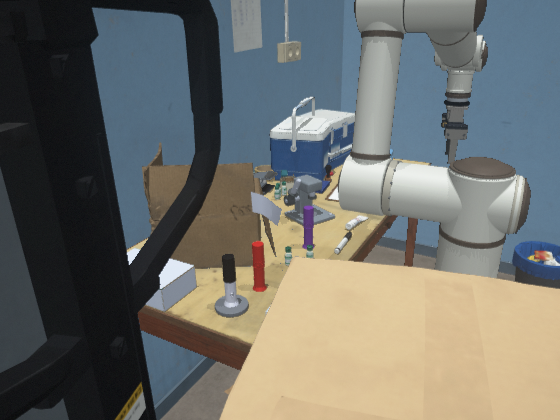

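View pics/top0.png

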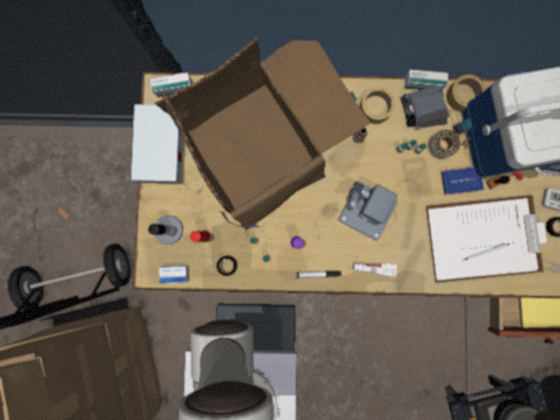

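```bash
cat > h.py <<'E'
import cv2, numpy as np
def load(n,k=0): 
    d=dict(np.load(f"{n}{k}.npz")); d["R"]=cv2.Rodrigues(d["rvec"])[0]; d["t"]=d["tvec"].ravel(); d["C"]=-d["R"].T@d["t"]; return d
def proj(d,P): 
    return cv2.projectPoints(np.atleast_2d(np.float64(P)),d["rvec"],d["tvec"],d["camera_matrix"],None)[0][:,0]
def ray(d,u,v): 
    r=d["R"].T@np.linalg.solve(d["camera_matrix"],[u,v,1.]); return d["C"],r
def onz(d,u,v,z):
    C,r=ray(d,u,v); return C+r*(z-C[2])/r[2]
def px(d,u,v):
    z=d["z_map"][int(round(v)),int(round(u))]; C,r=ray(d,u,v); return C+r*z
def cloud(d):
    h,w=d["z_map"].shape; u,v=np.meshgrid(np.arange(w),np.arange(h))
    r=np.stack([u,v,np.ones_like(u)],-1)@np.linalg.inv(d["camera_matrix"]).T
    return d["C"]+(r*d["z_map"][...,None])@d["R"]
def tri(d1,p1,d2,p2):
    P=[d["camera_matrix"]@np.c_[d["R"],d["t"]] for d in (d1,d2)]
    X=cv2.triangulatePoints(P[0],P[1],np.float64(p1).reshape(2,1),np.float64(p2).reshape(2,1)).ravel(); return X[:3]/X[3]
def crop(d,f,x0,y0,x1,y1,s):
    cv2.imwrite(f,cv2.resize(d["img"][y0:y1,x0:x1,::-1],None,fx=s,fy=s,interpolation=cv2.INTER_CUBIC))
E
python3 - <<'E'
from h import *
s=load("side");t=load("top")
crop(s,"pics/s1.png",200,240,280,320,7)
crop(s,"pics/s2.png",260,160,360,240,7)
crop(t,"pics/t1.png",140,190,220,250,8)
crop(t,"pics/t2.png",320,160,420,250,6)
print((s["z_map"]>0).mean(),(t["z_map"]>0).mean(), proj(t,[[0,0,0],[.149,-.555,.226]]))
E
```

```text
0.9960501700680272 0.9961011904761905 [[238.72092059 406.96153592]
 [471.15660336 387.03178475]]
```

View pics/s1.png

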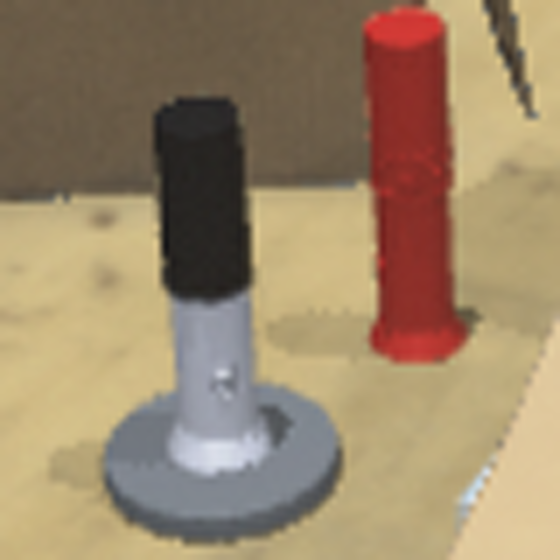

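View pics/s2.png

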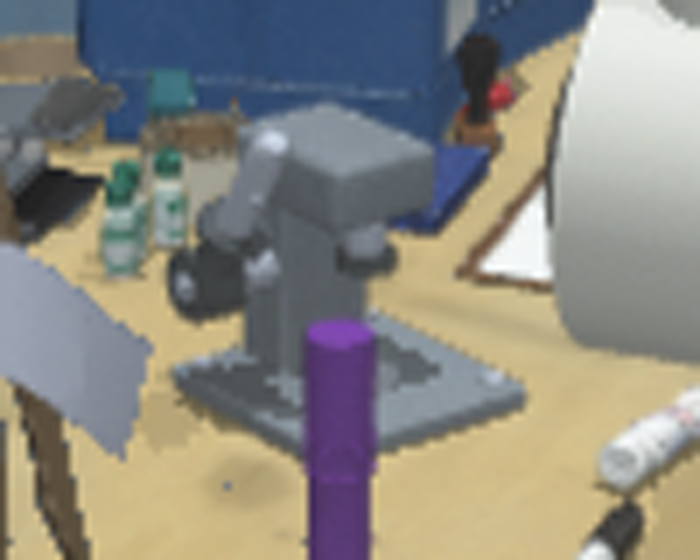

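View pics/t1.png

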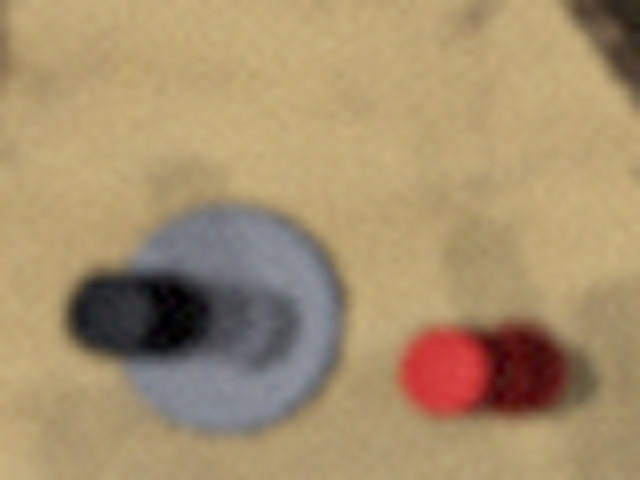

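View pics/t2.png

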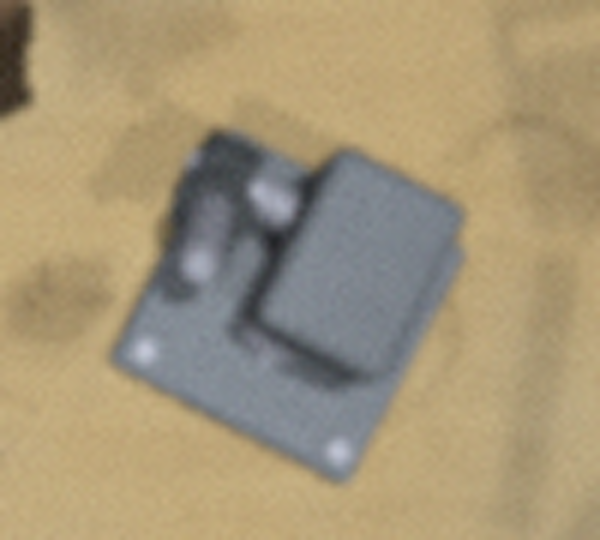

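```bash
python3 - <<'E'
from h import *
s=load("side");t=load("top")
cs=cloud(s);ct=cloud(t)
np.set_printoptions(precision=3,suppress=True,linewidth=220)
# side depth: stub region
print("side stub height map z(mm), rows 174-206, cols 284-306")
for v in range(174,208): print(v,' '.join("%4d"%(1000*cs[v,u,2]) for u in range(282,308)))
print("depth mm")
for v in range(174,208): print(v,' '.join("%4d"%(1000*s["z_map"][v,u]) for u in range(282,308)))
print("top z")
for v in range(178,216): print(v,' '.join("%4d"%(1000*ct[v,u,2]) for u in range(344,374)))
E
```

```text
side stub height map z(mm), rows 174-206, cols 284-306
174   37   36   39   39   37   38   30   32   29   30   33   35   36   34   30   36   32   35   37   34   37   36   36   38   41   38
175   33   36   31   33   33   33   25   25   28   27   27   29   28   29   31   30   32   27   32   27   30   32  136  136  137  135
176   30   28   30   27   29   36   34   38   35   35   36   24   27   22   22   27  670   28  135  137  137  137  135  135  134  137
177   41   38   38   35   35   34   37   34   38   38   36   37   37   35  136  137  136  137  137  136  137  133  135  136  134  135
178   38   40   35   38   35   37   33   34   33   35   36   38  134  134  135  136  137  135  135  136  133  136  137  137  135  134
179   34   39   38   32   29   32   28   32   31   28   32   33  130  131  132  160  158  156  136  137  137  134  136  136  136  138
180   36   36   38   37   35   25   26   26   27   38   37   33  129  128  155  156  157  156  154  134  137  670  136  136  134  136
181   37   49   53   37   37   34   35   36   38   39   33   36  124  153  153  153  156  151  151  135  13
[... 13233 characters left out ...]
  14   14   16   13  116  126  138  139  135  136  139  143  140  139  139  141  141
212   14   17   12   16   14   14   12   11   13   13   17   12   17   17   14    9   14  114  129  134  136  135  141  138  137  137  140  141  138  140
213   17   14   18   16   16   14   13   10   12   14   18   17   15   15   13   15   17   19  122  135  135  135  139  140  138  138  140  140  139  141
214   17   15   10   12   11   11   12   15   13   16   15   12   14   12   13   14   15   15  109  120  131  133  140  138  137  139  135  142 1190  137
215   13   13   17   12   15   15   17   12   11   19   14   16   11   17   11   18   14   18   22   19  112  118  132  132  139  137  138  141  140  142
```

The side view shows the black-gripped handle: top at about (228,255), mouth at about (231,304), hole at about (232,294). The stub tip is at about (299,180). In the top view the stand disc is at about (168,230), the handle top at about (155,229) and the stub tip at about (353,203). Next I'll measure these.

```bash
python3 - <<'E'
from h import *
np.set_printoptions(precision=4,suppress=True,linewidth=200)
s=load("side");t=load("top")
cs=cloud(s);ct=cloud(t)
def reg(c,x0,y0,x1,y1): return c[y0:y1,x0:x1].reshape(-1,3)
# top view: handle cap, red cap, purple cap, crimper head from height
for name,(x0,y0,x1,y1) in dict(handle=(144,215,175,245),red=(185,225,215,250),purple=(285,230,312,255)).items():
    P=reg(ct,x0,y0,x1,y1); m=(P[:,2]>.120)&(P[:,2]<.3); zt=np.median(P[m,2]); m=(abs(P[:,2]-zt)<.008); print("top",name,m.sum(),P[m].mean(0),P[m].min(0),P[m].max(0))
for name,(x0,y0,x1,y1) in dict(handle=(215,250,245,300),red=(248,236,270,295),purple=(300,203,318,250)).items():
    P=reg(cs,x0,y0,x1,y1); m=(P[:,2]>.115)&(P[:,2]<.3)&(abs(P[:,0]-.45)<.3); print("side",name,m.sum(),P[m].mean(0),P[m].min(0),P[m].max(0))
# stand disc in top: circle of z 8..18
P=reg(ct,150,205,195,255); m=(P[:,2]>.007)&(P[:,2]<.017); 
mk=((ct[...,2]>.007)&(ct[...,2]<.02)).astype(np.uint8); mk2=np.zeros_like(mk); mk2[205:255,145:190]=mk[205:255,145:190]
cn=max(cv2.findContours(mk2,0,1)[0],key=cv2.contourArea); (c,ax,a)=cv2.fitEllipse(cn); print("disc",c,ax,onz(t,*c,.012), ax[0]/406*1.18)
# crimper head
P=reg(ct,350,180,400,235); m=(P[:,2]>.135)&(P[:,2]<.145); print("head top",P[m].mean(0),m.sum())
P=reg(cs,290,170,325,200); m=(P[:,2]>.128)&(P[:,2]<.143); print("head side",np.median(P[m],0),m.sum())
# table z in views near crimper & handle
for n,c,b in(("top stand",ct,(200,260,230,280)),("top crimp",ct,(300,180,335,200)),("side stand",cs,(180,280,205,310)),("side crimp",cs,(272,205,284,220)),("side cr2",cs,(320,215,335,225))):
    P=reg(c,*b); print(n,np.median(P,0))
# carton max height and extents
P=reg(ct,140,30,380,235); m=(P[:,2]>.1)&(P[:,2]<1.1); print("carton zmax",np.sort(P[m,2])[-20:], "x min",P[m][:,0].min())
for y in np.arange(.45,-.5,-.05):
    mm=m&(abs(P[:,1]-y)<.02)&(P[:,2]>.15); 
    if mm.sum(): print("y",round(y,2),"min x with z>.15",P[mm,0].min(), "max z",P[mm,2].max())
E
```

```text
top handle 111 [0.4996 0.2178 0.1454] [0.4847 0.204  0.1375] [0.5131 0.2329 0.1505]
top red 112 [0.483  0.1122 0.1333] [0.4688 0.0979 0.1254] [0.4974 0.1275 0.1383]
top purple 106 [ 0.4712 -0.1546  0.134 ] [ 0.4564 -0.1699  0.1291] [ 0.4849 -0.1411  0.1384]
side handle 189 [0.4903 0.2271 0.1331] [0.478  0.2058 0.115 ] [0.5076 0.2374 0.1452]
side red 115 [0.4751 0.1204 0.1262] [0.4635 0.1009 0.1152] [0.4927 0.1316 0.1332]
side purple 71 [ 0.4625 -0.1468  0.1256] [ 0.4507 -0.1671  0.1159] [ 0.4777 -0.1325  0.1326]
disc (168.53207397460938, 229.02711486816406) (26.229354858398438, 27.302621841430664) [0.4994 0.2162 0.012 ] 0.07623310032736492
head top [ 0.5772 -0.3633  0.1399] 793
head side [ 0.5665 -0.3515  0.1356] 211
top stand [0.3857 0.081  0.0002]
top crimp [ 0.6238 -0.2128  0.0007]
side stand [ 0.6192  0.2321 -0.0025]
side crimp [ 0.5051 -0.0353  0.1455]
side cr2 [ 0.4903 -0.3526  0.0017]
carton zmax [0.3118 0.3119 0.3119 0.3119 0.312  0.3123 0.3123 0.3123 0.3123 0.3123 0.3124 0.3124 0.3125 0.3126 0.3126 0.3126 0.3128 0.3129 0.3133 0.3136] x min 0.48468698899358703
y 0.25 min x wi
[... 172 characters left out ...]
261195694999566
y 0.1 min x with z>.15 0.6444886058424978 max z 0.31356561766827795
y 0.05 min x with z>.15 0.535549774276439 max z 0.3128076389658675
y 0.0 min x with z>.15 0.5089584488576614 max z 0.313265234342347
y -0.05 min x with z>.15 0.5073132391721016 max z 0.31025382148201097
y -0.1 min x with z>.15 0.5827968522765697 max z 0.22427167813801763
y -0.15 min x with z>.15 0.6147183395866778 max z 0.2269744387102185
y -0.2 min x with z>.15 0.6497571060642324 max z 0.2284272716402158
y -0.25 min x with z>.15 0.7138295835569677 max z 0.23060282247333286
y -0.3 min x with z>.15 0.5667749303199331 max z 0.2315555410711817
y -0.35 min x with z>.15 0.7824494914286858 max z 0.23307862565861015
```

```bash
python3 - <<'E'
from h import *
from scipy.optimize import least_squares
np.set_printoptions(precision=4,suppress=True,linewidth=200)
s=load("side");t=load("top")
cs=cloud(s);ct=cloud(t)
# side silhouette of black grip and metal
g=cv2.cvtColor(s["img"],cv2.COLOR_RGB2GRAY).astype(int)
for v in range(256,304,4):
    row=s["z_map"][v,210:260]; P=cs[v,210:260]; m=(abs(P[:,0]-.49)<.03)&(abs(P[:,1]-.22)<.03)&(P[:,2]>.0)
    u=np.where(m)[0]+210
    # model: axis proj
    pr=proj(s,[[.4995,.2170,z] for z in np.linspace(0,.16,200)]); k=np.argmin(abs(pr[:,1]-v))
    print(v,u.min(),u.max(),"mid",(u.min()+u.max())/2,"pred",pr[k,0],"z",np.linspace(0,.16,200)[k])
print("cap centre pred",proj(s,[.4995,.217,.146]),"mouth",proj(s,[.4995,.217,.012]))
# stub fit
def pts(c,d,box,cond):
    P=c[box[1]:box[3],box[0]:box[2]].reshape(-1,3); return P[cond(P)]
# top stub
Pt=[]
for v in range(194,206):
    for u in range(350,359):
        p=ct[v,u]
        if .120<p[2]<.2: Pt.append(p)
Pt=np.array(Pt)
Ps=[]
for v in range(181,196):
    for u in range(290,302):
        p=cs[v,u]
        if s["z_map"][v,u]>1.0 and s["z_map"][v,u]<1.552 and .105<p[2]<.2: Ps.append(p)
Ps=np.array(Ps)
print(len(Pt),len(Ps),Pt.mean(0),Ps.mean(0))
def fit(P,fixtilt=None,r=.010):
    def res(q):
        d=np.array([q[2],q[3],1]); d/=np.linalg.norm(d); o=np.array([q[0],q[1],.13])
        w=P-o; w=w-np.outer(w@d,d); return np.linalg.norm(w,axis=1)-r
    q0=[P[:,0].mean(),P[:,1].mean(),-.5,.25]
    q=least_squares(res,q0,loss="soft_l1",f_scale=.002); q=q.x,res(q.x).std(); d=np.array([q[0][2],q[0][3],1]);d/=np.linalg.norm(d)
    return q[0],q[1],"tilt",np.degrees(np.arccos(d[2])),"az",np.degrees(np.arctan2(d[1],d[0]))
m=Pt[:,2]<.155
print("top",fit(Pt[m])); print("side",fit(Ps[Ps[:,2]<.15]))
# crimper base yaw from top: contour of base z~14
mk=np.zeros(ct.shape[:2],np.uint8); mk[165:245,330:405]=((ct[165:245,330:405,2]>.006)).astype(np.uint8)
P=ct[(ct[...,2]>.125)&(ct[...,2]<.145)]; P=P[(P[:,0]>.5)&(P[:,0]<.65)&(P[:,1]<-.3)&(P[:,1]>-.45)]
print("head rect",cv2.minAreaRect((P[:,:2]*1000).astype(np.float32)))
mk=((ct[...,2]>.006)&(ct[...,2]<.022)); P=ct[mk];P=P[(P[:,0]>.45)&(P[:,0]<.68)&(P[:,1]<-.22)&(P[:,1]>-.46)]
print("base rect",cv2.minAreaRect((P[:,:2]*1000).astype(np.float32)))
# collar face points top
Pc=np.array([ct[v,u] for v in range(188,199) for u in range(348,364) if .098<ct[v,u,2]<.121])
c=Pc.mean(0);U,S,V=np.linalg.svd(Pc-c); print("collar plane",c,V[2],S)
E
```

```text
256 222 234 mid 228.0 pred 227.05631398384526 z 0.13909547738693467
260 222 234 mid 228.0 pred 227.34474255877294 z 0.12864321608040202
264 222 234 mid 228.0 pred 227.65290904320796 z 0.11738693467336683
268 223 234 mid 228.5 pred 227.9368161134628 z 0.10693467336683417
272 223 235 mid 229.0 pred 228.24017053095358 z 0.09567839195979899
276 223 235 mid 229.0 pred 228.54107405261524 z 0.08442211055276382
280 223 235 mid 229.0 pred 228.83955626128161 z 0.07316582914572864
284 224 235 mid 229.5 pred 229.1356462655996 z 0.06190954773869347
288 225 235 mid 230.0 pred 229.4502634749412 z 0.04984924623115578
292 225 236 mid 230.5 pred 229.74148880134845 z 0.038592964824120606
296 225 236 mid 230.5 pred 230.0509580773608 z 0.026532663316582914
300 224 247 mid 235.5 pred 230.33743763650824 z 0.01527638190954774
cap centre pred [[226.8646 253.5381]] mouth [[230.4204 301.0539]]
88 73 [ 0.5843 -0.2951  0.1492] [ 0.5787 -0.2887  0.1322]
top (array([ 0.5886, -0.299 , -0.5636,  0.2648]), np.float64(0.0005934294291389872), 'tilt', np.float64(31.911178372523455), 'az', np.float64(154.83516879560648))
side (array([ 0.5819, -0.2971, -0.5945,  0.3056]), np.float64(0.002355716128292383), 'tilt', np.float64(33.76236392803782), 'az', np.float64(152.79656411026752))
head rect ((585.2601318359375, -349.1614074707031), (99.01866149902344, 88.17825317382812), 63.69933319091797)
base rect ((575.1030883789062, -340.36444091796875), (225.1132354736328, 194.20794677734375), 83.44893646240234)
collar plane [ 0.6071 -0.3057  0.1122] [ 0.4652 -0.1968 -0.863 ] [0.1096 0.0728 0.027 ]
```

```bash
cat >> h.py <<'E'
A=np.radians(154.3); T=np.radians(32)
d=np.array([np.sin(T)*np.cos(A),np.sin(T)*np.sin(A),np.cos(T)])
xl=np.array([-np.cos(T)*np.cos(A),-np.cos(T)*np.sin(A),np.sin(T)])
yl=np.cross(d,xl)
O=np.array([.6008,-.3049,.1084])
E
python3 - <<'E'
from h import *
np.set_printoptions(precision=2,suppress=True,linewidth=200)
s=load("side");t=load("top")
for n,c in(("side",s),("top",t)):
    print(n,"O",proj(c,O),"tip",proj(c,O+.061*d))
    for b in (-40,-20,0,20,40):
        b_=np.radians(b); q=-xl*np.cos(b_)-yl*np.sin(b_)  # rotation about d by b of -xl
        print(b,"base",proj(c,O+.034*d+.010*q),"end",proj(c,O+.034*d+.016*q))
crop(s,"pics/s3.png",280,170,320,210,15)
crop(t,"pics/t3.png",340,178,372,212,16)
crop(s,"pics/s4.png",218,284,246,308,24)
E
```

```text
side O [[292.03 190.3 ]] tip [[297.72 178.42]]
-40 base [[294.8  185.86]] end [[294.58 187.12]]
-20 base [[295.79 186.04]] end [[296.17 187.42]]
0 base [[296.7  185.95]] end [[297.63 187.27]]
20 base [[297.43 185.6 ]] end [[298.79 186.7 ]]
40 base [[297.88 185.02]] end [[299.51 185.78]]
top O [[354.86 194.62]] tip [[352.94 203.9 ]]
-40 base [[350.22 200.91]] end [[348.08 201.65]]
-20 base [[350.95 201.96]] end [[349.24 203.33]]
0 base [[352.02 202.74]] end [[350.95 204.56]]
20 base [[353.3  203.14]] end [[353.   205.21]]
40 base [[354.65 203.14]] end [[355.15 205.2 ]]
```

View pics/s3.png

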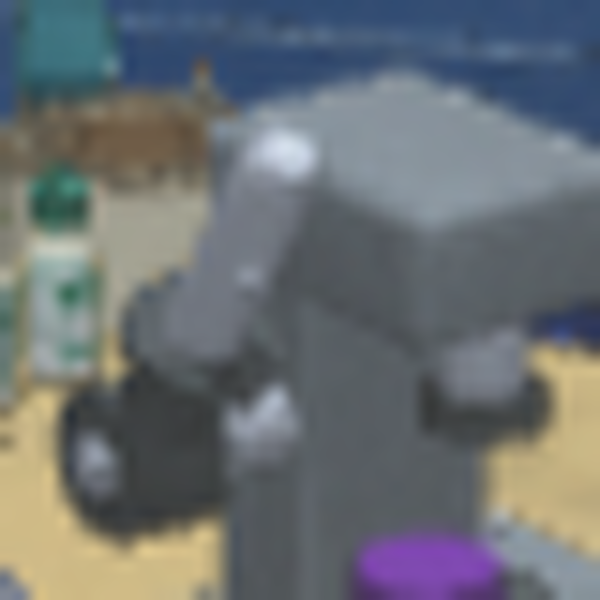

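View pics/t3.png

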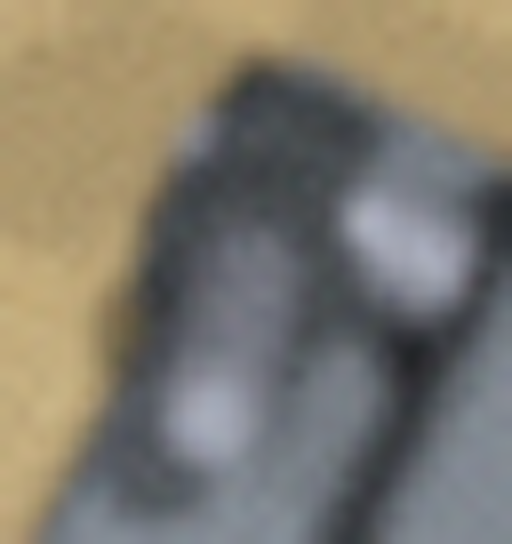

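View pics/s4.png

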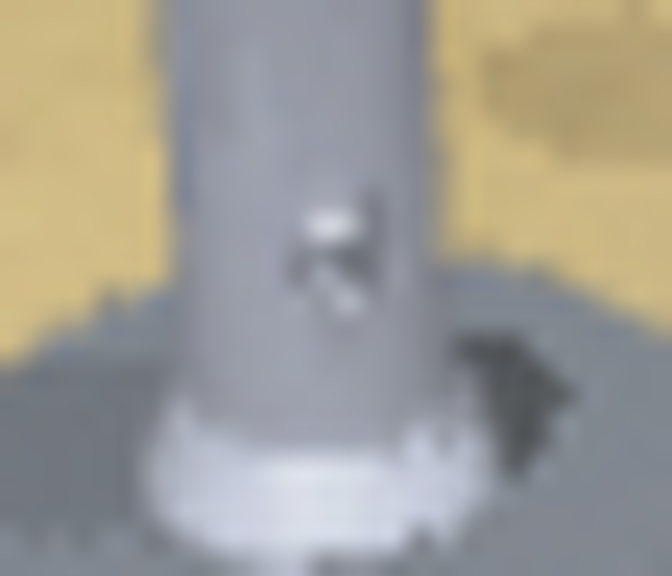

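The side view shows the spring button as a bright spot at (296,188), which sticks out in depth. The top view gives a matching pixel at (349,202). Together they put the button about 30° off nominal on the negative side. The hole is at (231.4,294) in the side view, which is azimuth about 139°. Next I'll plan the approach.

```bash
cat >> h.py <<'E'
from scipy.spatial.transform import Rotation as Rn
def rel(o,P,R=None):
    R0=Rn.from_quat(o["ee_rot"]); sh=R0.inv().apply(np.array(P)-o["tool_pos"])*1000
    rv=np.zeros(3) if R is None else (R0.inv()*R).as_rotvec(degrees=True)
    return np.round(np.r_[sh,rv],1)
def st():
    from workcell import bot
    o=bot.get_obs(); print("clk",round(o["clock"],3),"q",np.round(np.degrees(o["qpos"]),1),"p",np.round(o["tool_pos"],4),"F",np.round(o["contact_force"],1),"M",np.round(o["moment"],2),"w",round(o["grip_width"],4)); return o
E
python3 - <<'E'
from h import *
o=st()
np.set_printoptions(suppress=True)
for P in [(.22,-.4,.28),(.36,-.1,.28),(.40,.1,.28),(.4993,.2168,.25),(.4993,.2168,.118)]: print(P,rel(o,P).tolist())
R=Rn.from_quat(o["ee_rot"]).as_matrix(); print(R)
yaw=np.arctan2(R[1,0],R[0,0]); print(np.degrees(yaw)); Rt=Rn.from_matrix(np.array([[np.cos(yaw),np.sin(yaw),0],[np.sin(yaw),-np.cos(yaw),0],[0,0,-1]])); print(rel(o,(.4993,.2168,.25),Rt))
E
```

```text
clk 0.1 q [-87.    9.1  91.6   0.   79.4 -12. ] p [ 0.1493 -0.5547  0.2247] F [-0.6  1.2  0.2] M [ 0.06 -0.03  0.02] w 0.0919
(0.22, -0.4, 0.28) [108.4, -131.1, -55.0, 0.0, 0.0, 0.0]
(0.36, -0.1, 0.28) [321.6, -384.5, -54.5, 0.0, 0.0, 0.0]
(0.4, 0.1, 0.28) [412.1, -567.2, -54.2, 0.0, 0.0, 0.0]
(0.4993, 0.2168, 0.25) [538.4, -654.2, -24.0, 0.0, 0.0, 0.0]
(0.4993, 0.2168, 0.118) [538.3, -653.9, 108.0, 0.0, 0.0, 0.0]
[[ 0.96567488  0.25975379 -0.00006004]
 [ 0.25975352 -0.96567349  0.00168199]
 [ 0.00037893 -0.00163985 -0.99999858]]
15.055438287795427
[ 538.4 -654.2  -24.    -0.1   -0.     0. ]
```

Emit:
arm_command --pt "54 -65 -40 0 0 0 -1" --pt "108 -131 -55 0 0 0 -1" --pt "145 -174 -55 0 0 0 -1" --pt "180 -216 -55 0 0 0 -1" --pt "216 -258 -55 0 0 0 -1" --pt "251 -300 -54 0 0 0 -1" --pt "286 -342 -54 0 0 0 -1" --pt "322 -384 -54 0 0 0 -1" --pt "345 -430 -54 0 0 0 -1" --pt "367 -476 -54 0 0 0 -1" --pt "390 -522 -54 0 0 0 -1" --pt "412 -567 -54 0 0 0 -1" --pt "454 -596 -54 0 0 0 -1" --pt "496 -625 -45 0 0 0 -1" --pt "538 -654 -30 0 0 0 -1" --pt "538 -654 -24 0 0 0 -1" --pt "538 -654 -24 0 0 0 -1" --pt "538 -654 -24 0 0 0 -1"

```text
clock: 2.35
tool_pos: [0.4988, 0.2158, 0.251]
ee_rot: [0.991, 0.131, 0.001, -0.001]
contact_force: [-0.7, 1.0, -0.1]
grip_width: 0.0918
```

```bash
python3 - <<'E'
from h import *
from workcell import viewer
o=st()
d_=viewer.get_image("side"); np.savez("side1.npz",**d_); s=load("side",1)
crop(s,"pics/s5.png",180,190,290,320,5)
print(proj(s,[o["tool_pos"],o["tool_pos"]+[0,0,-.011],[.4993,.2168,.146]]))
print(rel(o,(.4993,.2168,.118)),rel(o,(.4993,.2168,.16)))
E
```

```text
clk 2.35 q [10.6  3.3 94.8  0.1 81.7 85.6] p [0.4988 0.2158 0.251 ] F [-0.7  1.  -0.1] M [ 0.02 -0.03  0.  ] w 0.0918
[[224.37642447 212.7578175 ]
 [224.70382197 217.16423731]
 [226.98292953 253.52031708]]
[  0.5  -0.7 133.    0.    0.    0. ] [ 0.6 -0.7 91.   0.   0.   0. ]
```

View pics/s5.png

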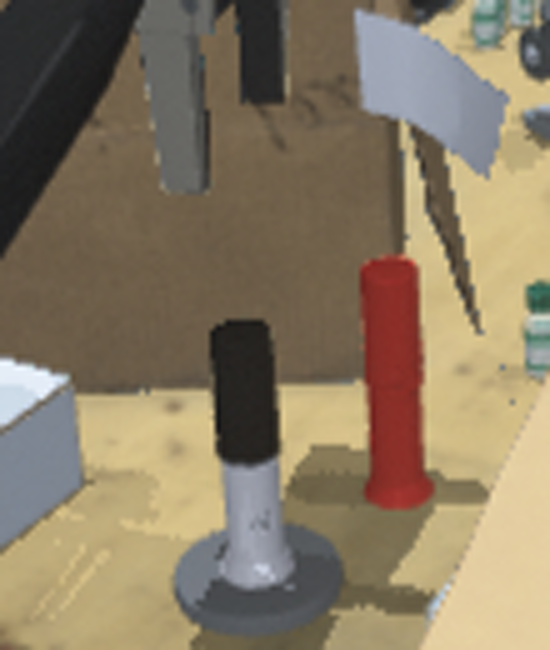

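The fingers straddle the handle, with the tip midpoint at about (224.7,219) directly above the grip. Descending and closing.

Emit:
arm_command --pt "0.5 -0.7 45 0 0 0 -1" --pt "0.5 -0.7 85 0 0 0 -1" --pt "0.5 -0.7 115 0 0 0 -1" --pt "0.5 -0.7 133 0 0 0 -1" --pt "0.5 -0.7 133 0 0 0 -1" --pt "0.5 -0.7 133 0 0 0 0" --pt "0.5 -0.7 133 0 0 0 1" --pt "0.5 -0.7 133 0 0 0 1" --pt "0.5 -0.7 133 0 0 0 1" --pt "0.5 -0.7 133 0 0 0 1"

```text
clock: 3.65
tool_pos: [0.4995, 0.2169, 0.1183]
ee_rot: [0.991, 0.131, 0.001, -0.001]
contact_force: [0.0, 0.1, 0.2]
grip_width: 0.0441
```

```bash
python3 - <<'E'
from h import *
o=st()
print(rel(o,(.4993,.2168,.34)))
E
```

```text
clk 3.65 q [1.070e+01 1.070e+01 1.024e+02 1.000e-01 6.680e+01 8.570e+01] p [0.4995 0.2169 0.1183] F [0.  0.1 0.2] M [ 0.03 -0.06 -0.05] w 0.0441
[   0.3   -0.3 -221.7    0.     0.     0. ]
```

Emit:
arm_command --pt "0 0 0 0 0 0 1" --pt "0 0 0 0 0 0 1" --pt "0 0 0 0 0 0 1" --pt "0 0 0 0 0 0 1"

```text
clock: 4.15
tool_pos: [0.4995, 0.2171, 0.1183]
ee_rot: [0.991, 0.131, 0.001, -0.001]
contact_force: [-0.3, 0.8, 0.2]
grip_width: 0.03
```

Emit:
arm_command --pt "0 0 -15 0 0 0 1" --pt "0 0 -45 0 0 0 1" --pt "0 0 -90 0 0 0 1" --pt "0 0 -135 0 0 0 1" --pt "0 0 -180 0 0 0 1" --pt "0 0 -215 0 0 0 1" --pt "0 0 -215 0 0 0 1" --pt "0 0 -215 0 0 0 1"

```text
clock: 5.15
tool_pos: [0.4984, 0.2163, 0.3317]
ee_rot: [0.991, 0.13, -0.0, -0.001]
contact_force: [0.4, -0.9, -1.6]
grip_width: 0.0298
```

```bash
python3 - <<'E'
from h import *
from workcell import viewer
np.set_printoptions(suppress=True)
o=st()
for n in("side","top"):
    d_=viewer.get_image(n); np.savez(n+"2.npz",**d_)
s=load("side",2);t=load("top",2)
crop(s,"pics/s6.png",170,130,290,260,5)
crop(t,"pics/t6.png",90,180,230,280,5)
hole_az=np.radians(139)
# grasp
R0=Rn.from_quat(o["ee_rot"]); hd=R0.inv().apply([np.cos(hole_az),np.sin(hole_az),0]); print("hole in tool",hd, np.degrees(np.arctan2(hd[1],hd[0])))
np.save("hd.npy",hd)
mid=o["tool_pos"]
print("axis pred at z",[ (round(z,3),proj(s,[.4995,.217,z])[0].round(1)) for z in np.arange(.22,.36,.02)])
print("mouth top", proj(t,[.4995,.217,o["tool_pos"][2]-.106]))
E
```

```text
clk 5.15 q [10.7  1.5 87.7  0.1 90.8 85.7] p [0.4984 0.2163 0.3317] F [ 0.4 -0.9 -1.6] M [-0.    0.08 -0.02] w 0.0298
hole in tool [-0.55931217 -0.82895602  0.00134537] -124.00827827767488
axis pred at z [(np.float64(0.22), array([224.7, 225.2])), (np.float64(0.24), array([224.2, 217.3])), (np.float64(0.26), array([223.6, 209.3])), (np.float64(0.28), array([222.9, 201.1])), (np.float64(0.3), array([222.3, 192.8])), (np.float64(0.32), array([221.7, 184.4])), (np.float64(0.34), array([221. , 175.8]))]
mouth top [[143.33923649 227.69041747]]
```

View pics/s6.png

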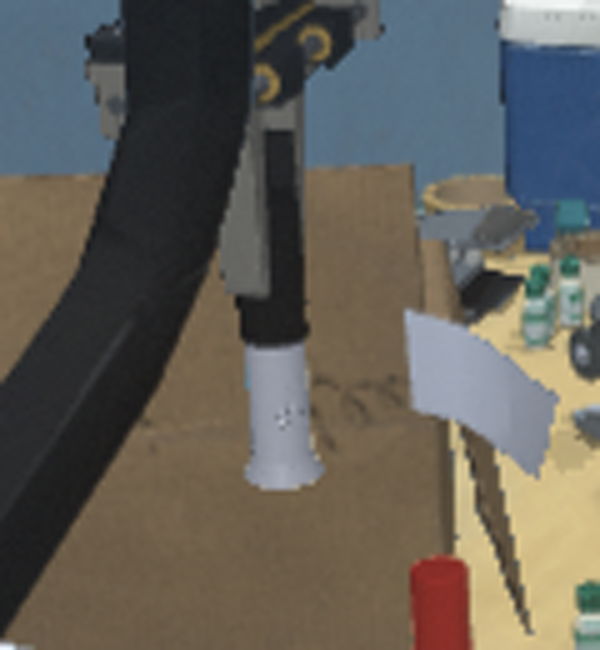

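View pics/t6.png

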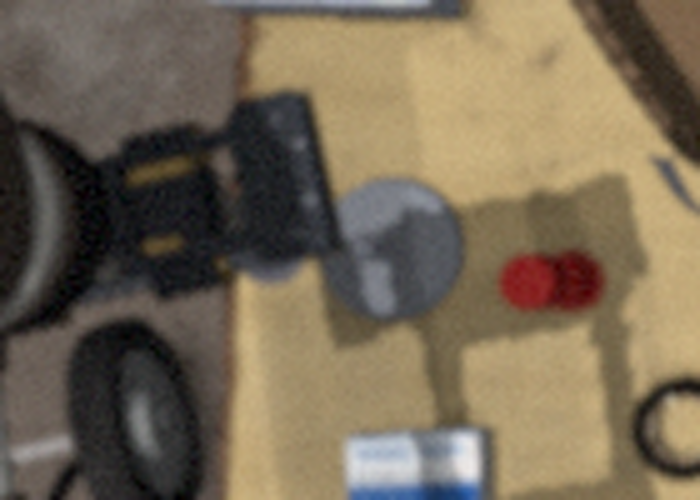

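```bash
python3 - <<'E'
from h import *
s=load("side",2);s0=load("side",1)
crop(s,"pics/s7.png",214,196,240,230,20)
crop(s0,"pics/s8.png",218,284,246,308,22)
E
```

```text
(no output)
```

View pics/s7.png

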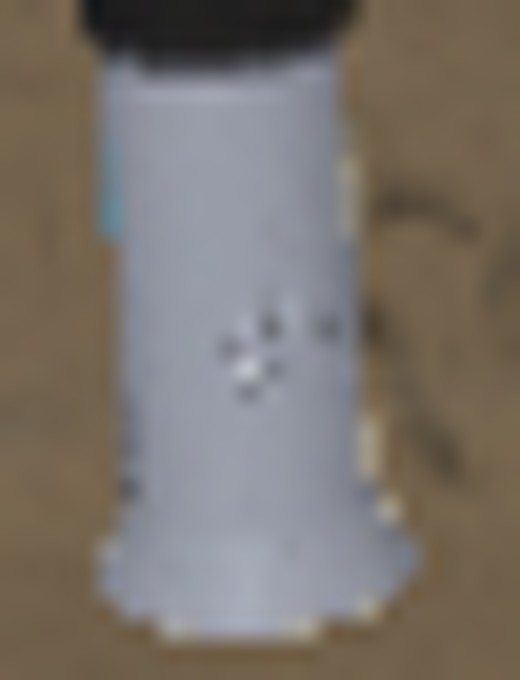

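View pics/s8.png

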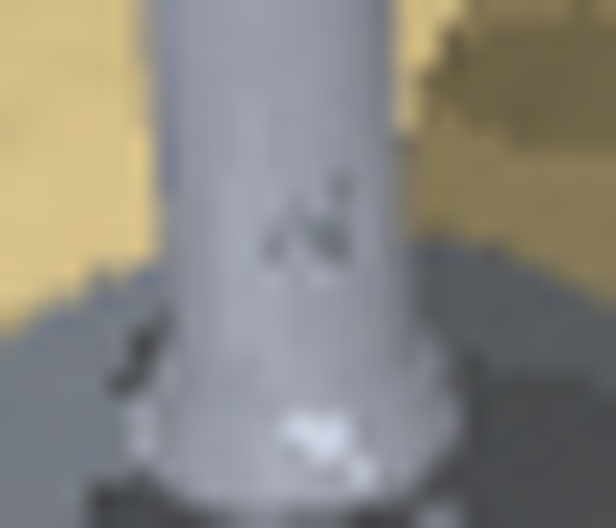

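The handle hangs straight in the gripper, mouth at about (227,225), with the hole at about (226,213). That puts the hole at about 133° now, so it turned a little on grasping. Next is carrying it round the front.

```bash
cat >> h.py <<'E'
hz=np.radians(133)
def Rl(b,Rg):
    hd=Rg.inv().apply([np.cos(hz),np.sin(hz),0]); th=np.arctan2(hd[1],hd[0])
    b=np.radians(b); q=-xl*np.cos(b)-yl*np.sin(b); z=-d; p=np.cross(z,q)
    # q = cos th x + sin th y ; p = -sin th x + cos th y
    x=np.cos(th)*q-np.sin(th)*p; y=np.sin(th)*q+np.cos(th)*p
    return Rn.from_matrix(np.c_[x,y,z])
Rg=Rn.from_quat([0.991,0.13,0,-0.001])
L=.1063
E
python3 - <<'E'
from h import *
np.set_printoptions(suppress=True)
o=st()
for P in [(.42,.13,.36),(.36,-.02,.36),(.38,-.16,.36)]: print(P,rel(o,P).tolist())
print(rel(o,O+(.061+.02+L)*d,Rl(-5,Rg)),O+(.081+L)*d)
E
```

```text
clk 5.25 q [10.7  1.6 87.8  0.1 90.8 85.7] p [0.4981 0.2163 0.3309] F [-0.7 -0.4 -1.5] M [ 0.05 -0.   -0.05] w 0.03
(0.42, 0.13, 0.36) [-97.8, 63.1, -29.1, 0.0, 0.0, 0.0]
(0.36, -0.02, 0.36) [-194.6, 192.5, -29.1, 0.0, 0.0, 0.0]
(0.38, -0.16, 0.36) [-211.5, 332.9, -29.3, 0.0, 0.0, 0.0]
[-110.8  465.4   63.   -24.3   21.2  -15.8] [ 0.51136461 -0.26185765  0.26723941]
```

Emit:
arm_command --pt "-33 21 -15 0 0 0 1" --pt "-66 42 -29 0 0 0 1" --pt "-98 63 -29 0 0 0 1" --pt "-122 95 -29 0 0 0 1" --pt "-147 128 -29 0 0 0 1" --pt "-171 160 -29 0 0 0 1" --pt "-195 192 -29 0 0 0 1" --pt "-201 227 -29 0 0 0 1" --pt "-206 263 -29 0 0 0 1" --pt "-211 298 -29 0 0 0 1" --pt "-211 333 -29 0 0 0 1" --pt "-211 333 -29 0 0 0 1" --pt "-211 333 -29 0 0 0 1"

```text
clock: 6.88
tool_pos: [0.3801, -0.1594, 0.3586]
ee_rot: [0.991, 0.13, -0.002, -0.002]
contact_force: [-0.3, -0.1, -1.7]
grip_width: 0.0297
```

```bash
python3 - <<'E'
from h import *
np.set_printoptions(suppress=True)
o=st()
for f in (.25,.5,.75,1):
  R0=Rn.from_quat(o["ee_rot"]); R1=Rl(-5,Rg); 
  R=R0*Rn.from_rotvec((R0.inv()*R1).as_rotvec()*f); P1=O+(.061+.02+L)*d
  print(f,rel(o,o["tool_pos"]*(1-f)+P1*f,R).tolist())
E
```

```text
clk 6.875 q [-39.7 -19.  103.   -0.   96.3  35.4] p [ 0.3801 -0.1594  0.3586] F [-0.3 -0.1 -1.7] M [-0.06 -0.   -0.01] w 0.0297
0.25 [25.1, 33.3, 22.6, -6.1, 5.3, -4.0]
0.5 [50.3, 66.7, 45.3, -12.2, 10.6, -7.9]
0.75 [75.4, 100.0, 67.9, -18.3, 16.0, -11.9]
1 [100.6, 133.3, 90.6, -24.4, 21.3, -15.8]
```

Emit:
arm_command --pt "25 33 23 -6.1 5.3 -4 1" --pt "50 67 45 -12.2 10.6 -7.9 1" --pt "75 100 68 -18.3 16 -11.9 1" --pt "100 133 90 -24.4 21.3 -15.8 1" --pt "100 133 90 -24.4 21.3 -15.8 1" --pt "100 133 90 -24.4 21.3 -15.8 1" --pt "100 133 90 -24.4 21.3 -15.8 1"

```text
clock: 7.75
tool_pos: [0.5114, -0.2614, 0.2699]
ee_rot: [0.925, 0.259, 0.208, 0.183]
contact_force: [0.1, 0.6, -1.1]
grip_width: 0.0303
```

```bash
python3 - <<'E'
from h import *
from workcell import viewer
np.set_printoptions(suppress=True,precision=2)
o=st()
for n in("side","top"):
    d_=viewer.get_image(n); np.savez(n+"3.npz",**d_)
s=load("side",3);t=load("top",3)
crop(s,"pics/s9.png",260,110,340,210,6)
crop(t,"pics/t9.png",300,150,400,250,6)
R0=Rn.from_quat(o["ee_rot"]); z=R0.as_matrix()[:,2]; mo=o["tool_pos"]+L*z
print("tilt err deg",np.degrees(np.arccos(min(1,-z@d))),"mouth",mo,"along/off",(mo-O)@d,(mo-O)@xl,(mo-O)@yl)
print("pred mouth px",proj(s,mo),proj(t,mo),"tip",proj(s,O+.061*d),proj(t,O+.061*d))
print("grip/metal edge",proj(s,mo-.07*z),proj(t,mo-.07*z))
E
```

```text
clk 7.75 q [-44.7 -17.  116.6  13.   50.4   8.4] p [ 0.51 -0.26  0.27] F [ 0.1  0.6 -1.1] M [ 0.19  0.35 -0.04] w 0.0303
tilt err deg 0.12315416791877266 mouth [ 0.56 -0.29  0.18] along/off 0.08331088867213314 0.0014700621547040899 0.0003884589627047645
pred mouth px [[299.56 173.6 ]] [[352.32 207.01]] tip [[297.72 178.42]] [[352.94 203.9 ]]
grip/metal edge [[306.69 158.77]] [[349.73 219.43]]
```

View pics/s9.png

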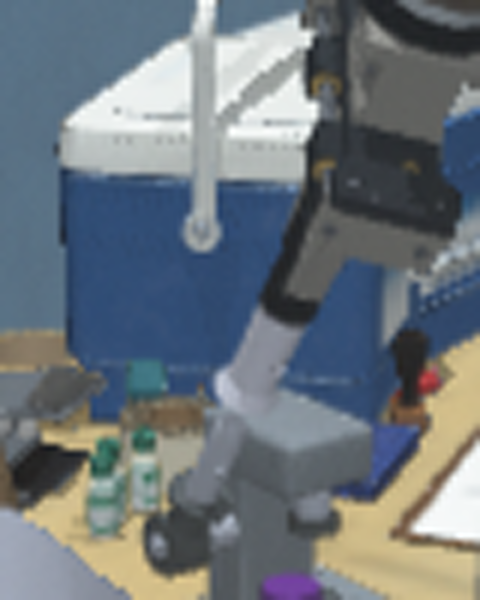

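View pics/t9.png

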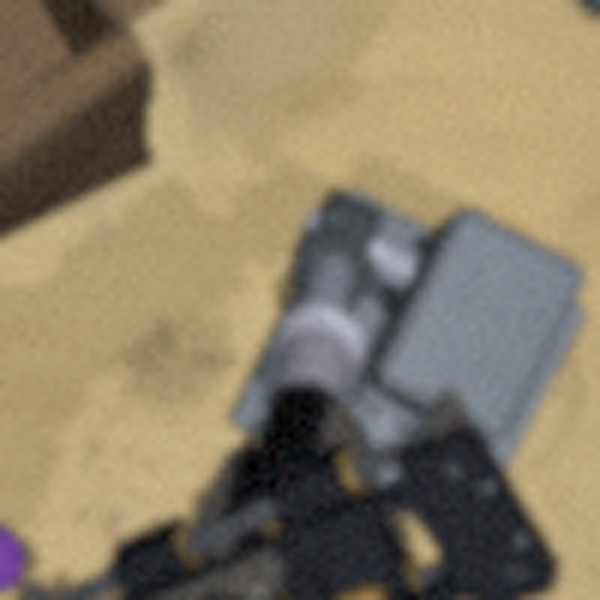

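```bash
python3 - <<'E'
from h import *
np.set_printoptions(suppress=True,precision=2,linewidth=200)
s=load("side",3);s0=load("side",0);t=load("top",3);t0=load("top",0)
crop(s,"pics/s10.png",285,155,315,195,15)
crop(t,"pics/t10.png",335,185,370,220,16)
o_=proj(s,O)[0];e=proj(s,O+.061*d)[0]; u=(e-o_)/np.linalg.norm(e-o_); n=np.array([-u[1],u[0]]) # perpendicular
def prof(c,P3,lo=-10,hi=10):
    p=proj(c,P3)[0]; k=np.arange(lo,hi,.5)
    q=p+k[:,None]*n
    return p,k,cv2.remap(c["z_map"],q[:,0].astype(np.float32)[None],q[:,1].astype(np.float32)[None],cv2.INTER_NEAREST)[0]
for a in (.020,.026,.042,.048,.054): 
    p,k,z=prof(s0,O+a*d); print("stub",a,p,(z*1000).astype(int))
for a in (.100,.106,.112,.118,.124,.13,.136):
    p,k,z=prof(s,O+a*d); print("tube",a,p,(z*1000).astype(int))
print(n)
E
```

```text
stub 0.02 [293.86 186.48] [1806 1806 1847 1847 1846 1846 1845 1844 1844 1846 1846 1845 1845 1845 1845 1843    0 1539 1539 1539 1524 1529 1530 1530 1528 1523 1524 1524 1524 1539 1600 1594 1594 1585 1591 1587 1587 1573 1573
 1596]
stub 0.026 [294.42 185.32] [1855 1855 1855 1854 1854 1849 1849 1846 1846 1846 1848 1848 1849 1849 1854 1854 1850 1536 1528 1528 1528 1525 1525 1523 1523 1521 1532 1532 1532 1532 1586 1586 1582 1582 1568 1576 1565 1565 1561
 1561]
stub 0.042 [295.91 182.2 ] [1890 1890 1901 1905 1891 1891 1896 1896 1863 1863 1863 1866 1866 1857 1857 1600 1600 1519 1519 1519 1516 1516 1513 1513 1512 1512 1511 1518 1578 1578 1578 1570 1570 1565 1565 1556 1558 1555 1555
 1555]
stub 0.048 [296.48 181.01] [1910 1902 1902 1910 1899 1901 1901 1894 1894 1890 1890 1890 1889 1876 1594 1594 1597 1597 1515 1515 1515 1515 1515 1509 1509 1512 1512 1513 1513 1563 1563 1563 1565 1565 1558 1558 1558 1559 1546
 1546]
stub 0.054 [297.05 179.82] [1920 1920 1909 1909 1916 1895 1898 1898 1901 1901 1886 1886 1886 1599 1600 1597 1597 1593 1593 1513 1513 1511 1511 1511 1520 1520 1518 1518 1561 1561 157
[... 967 characters left out ...]
tube 0.124 [303.97 165.39] [1918 1918 1921 1921 1922 1922 1914 1923 1915 1915 1915 1922 1925 1470 1470 1460 1462 1450 1450 1451 1451    0 1462 1462 1450 1450 1458 1458 1463 1463 1465 1918 1918 1912 1912 1914 1914 1909 1909
 1909]
tube 0.13 [304.58 164.11] [1921 1921 1921 1927 1919 1912 1912 1924 1907 1908 1908 1908 1908 1915 1460 1460 1453 1453 1448 1448 1454 1454    0 1449 1449 1445 1445 1452 1452 1455 1455 1909 1909 1909 1913 1913 1909 1909 1920
 1920]
tube 0.136 [305.2  162.82] [1919 1909 1909 1911 1911 1919 1921 1921 1914 1914 1916 1916 1915 1915 1457 1450 1450 1450 1450 1446 1446 1435 1435 1437 1441 1441 1439 1439 1447 1447 1455 1455 1903 1916 1898 1898 1898 1898 1904
 1901]
[0.9  0.43]
```

View pics/s10.png

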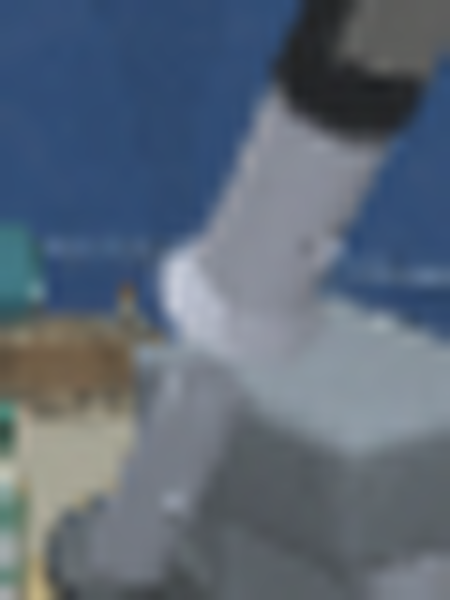

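View pics/t10.png

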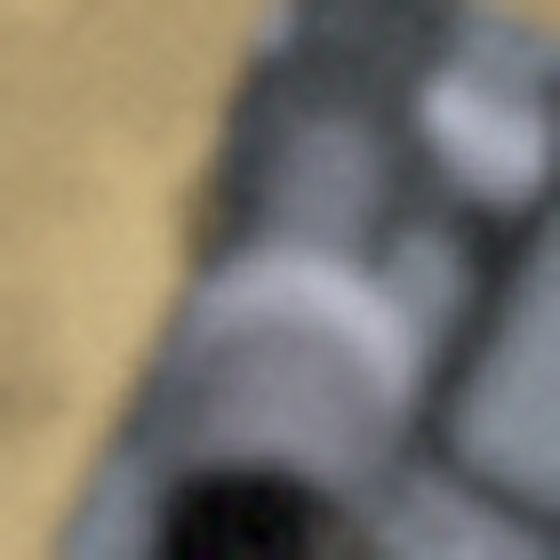

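The mouth is at about (299.6,175) in the side view and lies on the stub's axis in both views. The tube and stub midlines differ by about 0.3 px, which is about 1 mm. Beginning the insertion in steps.

```bash
cat >> h.py <<'E'
def ins():
    o=st(); z=Rn.from_quat(o["ee_rot"]).as_matrix()[:,2]; mo=o["tool_pos"]+L*z
    M=np.c_[xl,yl,d]; print("mouth in lever mm",np.round((mo-O)@M*1000,1),"tilt in lever deg",np.round(np.degrees(-z@M)[:2],2),"F lever",np.round(o["contact_force"]@M,1),"M lever",np.round(o["moment"]@M,2)); return o
def tgt(o,a,b,dx=0,dy=0):
    print("a",a,"b",b,rel(o,O+xl*dx/1000+yl*dy/1000+(a/1000+L)*d,Rl(b,Rg)).tolist())
E
python3 - <<'E'
from h import *
o=ins()
for a in (75,65,55,45): tgt(o,a,-5)
E
```

```text
clk 7.85 q [-44.7 -17.  116.6  13.   50.4   8.4] p [ 0.5112 -0.2616  0.2694] F [-0.7  0.4 -1.9] M [0.2  0.37 0.03] w 0.0299
mouth in lever mm [ 1.2  0.2 83. ] tilt in lever deg [-0.11  0.  ] F lever [-1.7  0.1 -1.2] M lever [0.04 0.42 0.02]
a 75 b -5 [-0.7, -0.7, 8.0, 0.1, -0.1, 0.0]
a 65 b -5 [-0.7, -0.7, 18.0, 0.1, -0.1, 0.0]
a 55 b -5 [-0.7, -0.8, 28.0, 0.1, -0.1, 0.0]
a 45 b -5 [-0.7, -0.8, 38.0, 0.1, -0.1, 0.0]
```

Emit:
arm_command --pt "-1.2 -1.2 6 0.1 -0.1 0 1" --pt "-1.2 -1.2 12 0.1 -0.1 0 1" --pt "-1.2 -1.2 18 0.1 -0.1 0 1" --pt "-1.2 -1.2 24 0.1 -0.1 0 1" --pt "-1.2 -1.2 30 0.1 -0.1 0 1" --pt "-1.2 -1.2 30 0.1 -0.1 0 1"

```text
clock: 8.6
tool_pos: [0.5241, -0.2681, 0.2423]
ee_rot: [0.926, 0.259, 0.206, 0.181]
contact_force: [-0.3, 0.2, -1.9]
grip_width: 0.03
```

```bash
python3 - <<'E'
from h import *
o=ins()
for a in (45,40,35): tgt(o,a,-5)
E
```

```text
clk 8.6 q [-44.  -13.  116.5  13.2  46.7   8.2] p [ 0.5241 -0.2681  0.2423] F [-0.3  0.2 -1.9] M [0.13 0.34 0.  ] w 0.03
mouth in lever mm [-1.4 -0.1 52.3] tilt in lever deg [0.1  0.01] F lever [-1.3  0.1 -1.4] M lever [-0.02  0.36  0.02]
a 45 b -5 [0.7, 1.0, 7.3, -0.1, 0.1, -0.0]
a 40 b -5 [0.7, 1.0, 12.3, -0.1, 0.1, -0.0]
a 35 b -5 [0.7, 1.0, 17.3, -0.1, 0.1, -0.0]
```

Emit:
arm_command --pt "0.4 0.6 3 0 0 0 1" --pt "0.4 0.6 6 0 0 0 1" --pt "0.4 0.6 9 0 0 0 1" --pt "0.4 0.6 9 0 0 0 1"

```text
clock: 9.1
tool_pos: [0.529, -0.2702, 0.2346]
ee_rot: [0.926, 0.259, 0.206, 0.181]
contact_force: [0.4, 1.2, -2.1]
grip_width: 0.03
```

```bash
python3 - <<'E'
from h import *
o=ins()
for a in (35,30): tgt(o,a,-5)
E
```

```text
clk 9.1 q [-43.8 -11.6 116.2  13.3  45.6   8.2] p [ 0.529  -0.2702  0.2346] F [ 0.4  1.2 -2.1] M [0.28 0.26 0.12] w 0.03
mouth in lever mm [-1.   0.2 43. ] tilt in lever deg [ 0.13 -0.02] F lever [-1.2  1.2 -1.7] M lever [0.18 0.35 0.02]
a 35 b -5 [0.3, 0.7, 8.0, -0.1, 0.1, -0.0]
a 30 b -5 [0.3, 0.7, 13.0, -0.1, 0.1, -0.0]
```

Emit:
arm_command --pt "0.2 0.4 2.5 0 0 0 1" --pt "0.2 0.4 5 0 0 0 1" --pt "0.2 0.4 7.5 0 0 0 1" --pt "0.2 0.4 7.5 0 0 0 1"

```text
clock: 9.6
tool_pos: [0.5326, -0.2718, 0.2279]
ee_rot: [0.926, 0.259, 0.206, 0.181]
contact_force: [0.1, 1.6, -2.0]
grip_width: 0.0299
```

```bash
python3 - <<'E'
from h import *
o=ins()
for a in (25,20): tgt(o,a,-5)
E
```

```text
clk 9.6 q [-43.6 -10.5 116.   13.4  44.7   8.1] p [ 0.5326 -0.2718  0.2279] F [ 0.1  1.6 -2. ] M [0.55 0.49 0.22] w 0.0299
mouth in lever mm [-1.3  0.3 35.2] tilt in lever deg [ 0.21 -0.04] F lever [-1.6  1.5 -1.4] M lever [0.36 0.68 0.03]
a 25 b -5 [0.3, 1.0, 10.2, -0.2, 0.1, -0.0]
a 20 b -5 [0.3, 1.0, 15.2, -0.2, 0.1, -0.0]
```

Emit:
arm_command --pt "0 0 2.5 0 0 0 1" --pt "0 0 5 0 0 0 1" --pt "0 0 7.5 0 0 0 1" --pt "0 0 10 0 0 0 1" --pt "0 0 10 0 0 0 1"

```text
clock: 10.22
tool_pos: [0.5373, -0.2739, 0.2186]
ee_rot: [0.926, 0.259, 0.206, 0.18]
contact_force: [0.6, 2.0, -3.1]
grip_width: 0.0302
```

```bash
python3 - <<'E'
from h import *
o=ins()
R=Rn.from_quat(o["ee_rot"]); print("xl,yl in tool",R.inv().apply(xl).round(2),R.inv().apply(yl).round(2))
for a in (15,5,0): tgt(o,a,-5)
E
```

```text
clk 10.225 q [-43.4  -9.  115.8  13.5  43.5   8. ] p [ 0.5373 -0.2739  0.2186] F [ 0.6  2.  -3.1] M [0.55 0.45 0.24] w 0.0302
mouth in lever mm [-1.9  0.5 24.6] tilt in lever deg [ 0.25 -0.06] F lever [-1.9  2.1 -2.5] M lever [0.38 0.64 0.05]
xl,yl in tool [ 0.55  0.84 -0.  ] [ 0.84 -0.55  0.  ]
a 15 b -5 [0.5, 1.5, 9.6, -0.2, 0.1, -0.0]
a 5 b -5 [0.5, 1.5, 19.6, -0.2, 0.1, -0.0]
a 0 b -5 [0.5, 1.6, 24.6, -0.2, 0.1, -0.0]
```

Emit:
arm_command --pt "0.2 0 2.5 0 0 0 1" --pt "0.2 0 5 0 0 0 1" --pt "0.3 0 7.5 0 0 0 1" --pt "0.3 0 10 0 0 0 1" --pt "0.3 0 12.5 0 0 0 1" --pt "0.3 0 12.5 0 0 0 1"

```text
clock: 10.98
tool_pos: [0.5435, -0.2766, 0.2076]
ee_rot: [0.926, 0.259, 0.206, 0.18]
contact_force: [0.6, 1.3, -4.0]
grip_width: 0.0301
```

```bash
python3 - <<'E'
from h import *
o=ins()
for a in (5,0,-2): tgt(o,a,-5)
E
```

```text
clk 10.975 q [-43.1  -7.1 115.5  13.7  42.    7.9] p [ 0.5435 -0.2766  0.2076] F [ 0.6  1.3 -4. ] M [0.56 0.5  0.17] w 0.0301
mouth in lever mm [-2.1  0.8 11.7] tilt in lever deg [ 0.26 -0.06] F lever [-2.2  1.4 -3.4] M lever [ 0.34  0.69 -0.01]
a 5 b -5 [0.4, 1.8, 6.7, -0.3, 0.1, -0.0]
a 0 b -5 [0.4, 1.8, 11.7, -0.3, 0.1, -0.0]
a -2 b -5 [0.4, 1.8, 13.7, -0.3, 0.1, -0.0]
```

Emit:
arm_command --pt "0 0.2 2.5 0 0 0 1" --pt "0 0.3 5 0 0 0 1" --pt "0 0.4 7 0 0 0 1" --pt "0 0.4 9 0 0 0 1" --pt "0 0.4 9 0 0 0 1"

```text
clock: 11.6
tool_pos: [0.5479, -0.279, 0.1998]
ee_rot: [0.926, 0.259, 0.206, 0.18]
contact_force: [0.1, 1.9, -3.7]
grip_width: 0.0297
```

```bash
python3 - <<'E'
from h import *
o=ins()
for a in (0,-2): tgt(o,a,-5)
E
```

```text
clk 11.6 q [-42.9  -5.8 115.1  13.8  40.9   7.8] p [ 0.5479 -0.279   0.1998] F [ 0.1  1.9 -3.7] M [0.71 0.55 0.23] w 0.0297
mouth in lever mm [-2.   0.6  2.5] tilt in lever deg [ 0.27 -0.06] F lever [-2.6  1.8 -2.8] M lever [ 0.46  0.8  -0.01]
a 0 b -5 [0.4, 1.5, 2.4, -0.3, 0.1, -0.1]
a -2 b -5 [0.5, 1.5, 4.4, -0.3, 0.1, -0.1]
```

Emit:
arm_command --pt "0 0.2 1 0 0 0 1" --pt "0 0.2 2 0 0 0 1" --pt "0 0.2 3 0 0 0 1" --pt "0 0.2 3 0 0 0 1"

```text
clock: 12.1
tool_pos: [0.5494, -0.2794, 0.1994]
ee_rot: [0.926, 0.26, 0.206, 0.18]
contact_force: [-16.4, 12.0, 15.7]
grip_width: 0.0299
```

```bash
python3 - <<'E'
from h import *
o=ins()
E
```

```text
clk 12.1 q [-42.8  -5.5 114.9  13.8  40.8   7.8] p [ 0.5494 -0.2794  0.1994] F [-16.4  12.   15.7] M [1.6  1.92 0.46] w 0.0299
mouth in lever mm [-1.   0.9  1.3] tilt in lever deg [ 0.29 -0.1 ] F lever [-8.7  3.6 23.9] M lever [0.76 2.42 0.06]
```

Emit:
arm_command --pt "-0.2 -0.3 0.6 0 0 2 1" --pt "-0.2 -0.3 0.6 0 0 4 1" --pt "-0.2 -0.3 0.6 0 0 6 1" --pt "-0.2 -0.3 0.6 0 0 8 1"

```text
clock: 12.6
tool_pos: [0.5497, -0.2795, 0.1999]
ee_rot: [0.942, 0.194, 0.218, 0.165]
contact_force: [-5.5, 4.6, 3.9]
grip_width: 0.0298
```

```bash
cat >> h.py <<'E'
def beta(o):
    R=Rn.from_quat(o["ee_rot"]); hd=Rg.inv().apply([np.cos(hz),np.sin(hz),0]); q=R.apply(hd); return np.degrees(np.arctan2(-(q@yl),-(q@xl)))
E
python3 - <<'E'
from h import *
o=ins(); print("beta",beta(o))
E
```

```text
clk 12.6 q [-42.8  -5.5 114.9  13.9  40.8  15.8] p [ 0.5497 -0.2795  0.1999] F [-5.5  4.6  3.9] M [0.89 0.85 0.31] w 0.0298
mouth in lever mm [-0.3  0.9  1.5] tilt in lever deg [ 0.22 -0.09] F lever [-3.8  1.7  7. ] M lever [0.53 1.16 0.03]
beta -12.985379936715598
```

Emit:
arm_command --pt "-0.1 -0.1 0.5 0 0 2 1" --pt "-0.1 -0.1 0.5 0 0 4 1" --pt "-0.1 -0.1 0.5 0 0 6 1" --pt "-0.1 -0.1 0.5 0 0 6 1"

```text
clock: 13.1
tool_pos: [0.5499, -0.2797, 0.2]
ee_rot: [0.951, 0.145, 0.227, 0.154]
contact_force: [-6.0, 5.0, 2.8]
grip_width: 0.0299
```

```bash
python3 - <<'E'
from h import *
o=ins(); print("beta",beta(o))
E
```

```text
clk 13.1 q [-42.8  -5.5 114.9  13.9  40.8  21.8] p [ 0.5499 -0.2797  0.2   ] F [-6.   5.   2.8] M [0.86 0.86 0.25] w 0.0299
mouth in lever mm [0.1 0.8 1.5] tilt in lever deg [ 0.19 -0.08] F lever [-4.9  1.9  6.4] M lever [ 0.47  1.14 -0.  ]
beta -18.97029712287976
```

Still free to turn, with torque about zero. I'll continue in small steps and watch the moment.

Emit:
arm_command --pt "-0.2 -0.2 0.5 0 0 1.5 1" --pt "-0.2 -0.2 0.5 0 0 3 1" --pt "-0.2 -0.2 0.5 0 0 4 1" --pt "-0.2 -0.2 0.5 0 0 4 1"

```text
clock: 13.6
tool_pos: [0.55, -0.2798, 0.2001]
ee_rot: [0.955, 0.112, 0.232, 0.146]
contact_force: [-4.8, 5.2, 2.5]
grip_width: 0.0298
```

```bash
python3 - <<'E'
from h import *
o=ins(); print("beta",beta(o))
E
```

```text
clk 13.6 q [-42.8  -5.5 114.9  13.9  40.8  25.7] p [ 0.55   -0.2798  0.2001] F [-4.8  5.2  2.5] M [0.79 0.89 0.29] w 0.0298
mouth in lever mm [0.3 0.7 1.5] tilt in lever deg [ 0.16 -0.07] F lever [-4.2  2.6  5.6] M lever [0.43 1.14 0.07]
beta -22.94317616695452
```

```bash
python3 - <<'E'
from h import *
from workcell import viewer
d_=viewer.get_image("side"); np.savez("side4.npz",**d_); s=load("side",4)
crop(s,"pics/s11.png",282,160,316,200,14)
E
```

```text
(no output)
```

View pics/s11.png

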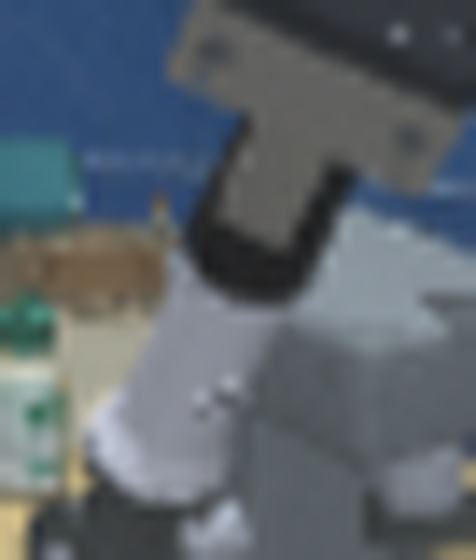

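The tube is home with the mouth against the collar, and the hole is visible at (297.2,187.7), which is about β −20. The button is near −30, so I'll keep twisting in small steps.

Emit:
arm_command --pt "-0.2 -0.2 0.5 0 0 1 1" --pt "-0.2 -0.2 0.5 0 0 2 1" --pt "-0.2 -0.2 0.5 0 0 3 1" --pt "-0.2 -0.2 0.5 0 0 3 1"

```text
clock: 14.15
tool_pos: [0.5501, -0.2798, 0.2002]
ee_rot: [0.958, 0.087, 0.236, 0.14]
contact_force: [-5.3, 4.0, 2.5]
grip_width: 0.0299
```

```bash
python3 - <<'E'
from h import *
o=ins(); print("beta",beta(o))
E
```

```text
clk 14.15 q [-42.8  -5.5 114.9  13.9  40.7  28.7] p [ 0.5501 -0.2798  0.2002] F [-5.3  4.   2.5] M [0.9  0.87 0.24] w 0.0299
mouth in lever mm [0.4 0.7 1.5] tilt in lever deg [ 0.14 -0.06] F lever [-4.2  1.4  5.6] M lever [ 0.5   1.18 -0.03]
beta -25.915715088840045
```

Emit:
arm_command --pt "-0.1 -0.2 0.5 0 0 1 1" --pt "-0.1 -0.2 0.5 0 0 2 1" --pt "-0.1 -0.2 0.5 0 0 3 1" --pt "-0.1 -0.2 0.5 0 0 3 1"

```text
clock: 14.65
tool_pos: [0.5501, -0.2799, 0.2002]
ee_rot: [0.96, 0.062, 0.239, 0.134]
contact_force: [-6.0, 3.8, 2.6]
grip_width: 0.0299
```

```bash
python3 - <<'E'
from h import *
o=ins(); print("beta",beta(o))
E
```

```text
clk 14.65 q [-42.8  -5.5 114.9  13.8  40.7  31.7] p [ 0.5501 -0.2799  0.2002] F [-6.   3.8  2.6] M [0.78 0.98 0.28] w 0.0299
mouth in lever mm [0.4 0.6 1.5] tilt in lever deg [ 0.14 -0.04] F lever [-4.6  0.8  5.9] M lever [0.38 1.22 0.09]
beta -28.881338218927162
```

Emit:
arm_command --pt "-0.1 -0.1 0.5 0 0 1 1" --pt "-0.1 -0.1 0.5 0 0 2 1" --pt "-0.1 -0.1 0.5 0 0 2 1"

```text
clock: 15.02
tool_pos: [0.5501, -0.2801, 0.2002]
ee_rot: [0.961, 0.045, 0.241, 0.131]
contact_force: [-7.5, 4.3, 3.2]
grip_width: 0.03
```

```bash
cat > look.py <<'E'
from h import *
import sys
from workcell import viewer
k=int(sys.argv[1])
d_=viewer.get_image("side"); np.savez(f"side{k}.npz",**d_); s=load("side",k)
crop(s,f"pics/k{k}.png",286,175,308,200,20)
o=ins(); print("beta",beta(o))
print((s["z_map"][184:193,290:301]*1000).astype(int))
E
python3 look.py 5
```

```text
clk 15.075 q [-42.8  -5.5 114.9  13.8  40.7  33.7] p [ 0.5501 -0.2801  0.2002] F [-6.9  4.   2.6] M [0.76 1.07 0.23] w 0.03
mouth in lever mm [0.5 0.4 1.5] tilt in lever deg [ 0.14 -0.01] F lever [-5.4  0.6  6.4] M lever [0.31 1.29 0.08]
beta -30.829327749527565
[[1849 1845 1542 1531 1519 1518 1510 1515 1510 1506 1513]
 [1845 1850 1532 1534 1519 1517 1523 1518 1514 1516 1519]
 [1846 1540 1532 1516 1524 1520 1523 1528 1523 1527 1533]
 [1851 1543 1535 1527 1524 1524 1518 1523 1525 1523 1576]
 [1547 1538 1537 1533 1529 1534 1527 1527 1531 1536 1576]
 [1548 1540 1532 1529 1535 1533 1532 1523 1528 1595 1580]
 [1544 1540 1543 1540 1533 1535 1536 1537 1544 1597 1591]
 [1547 1546 1548 1530 1540 1538 1542 1537 1602 1590 1593]
 [1547 1541 1544 1544 1537 1537 1550 1552 1563 1594 1591]]
```

View pics/k5.png

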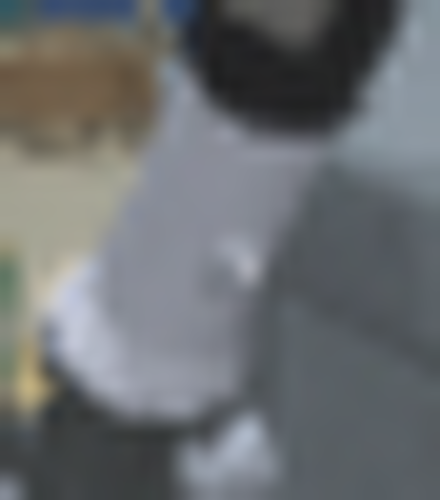

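Emit:
arm_command --pt "-0.1 0 0.5 0 0 1 1" --pt "-0.1 0 0.5 0 0 2 1" --pt "-0.1 0 0.5 0 0 2 1"

```text
clock: 15.45
tool_pos: [0.55, -0.2802, 0.2002]
ee_rot: [0.961, 0.029, 0.243, 0.126]
contact_force: [-7.3, 5.3, 3.0]
grip_width: 0.0299
```

```bash
python3 look.py 6
```

```text
clk 15.5 q [-42.8  -5.5 114.9  13.8  40.7  35.7] p [ 0.55   -0.2803  0.2002] F [-8.1  5.6  3.1] M [0.84 1.14 0.24] w 0.0303
mouth in lever mm [0.5 0.2 1.5] tilt in lever deg [0.15 0.01] F lever [-6.6  1.5  7.8] M lever [0.35 1.39 0.06]
beta -32.77840131912764
[[   0 1859 1532 1521 1519 1516 1516 1510 1518 1508 1516]
 [1845 1847 1532 1528 1526 1518 1522 1513 1517 1514 1527]
 [1853 1538 1532 1530 1525 1523 1521 1522 1520 1521 1534]
 [1848 1544 1532 1530 1527 1521 1524 1522 1524 1523 1574]
 [1547 1544 1537 1532 1532 1524 1528 1526 1528 1542 1583]
 [1552 1542 1538 1536 1536 1533 1532 1529 1534 1591 1575]
 [1547 1545 1539 1532 1536 1539 1540 1540 1546 1591 1597]
 [1546 1543 1545 1535 1542 1539 1543 1545 1593 1596 1597]
 [1544 1538 1544 1550 1546 1542 1545 1551 1560 1596 1595]]
```

View pics/k6.png

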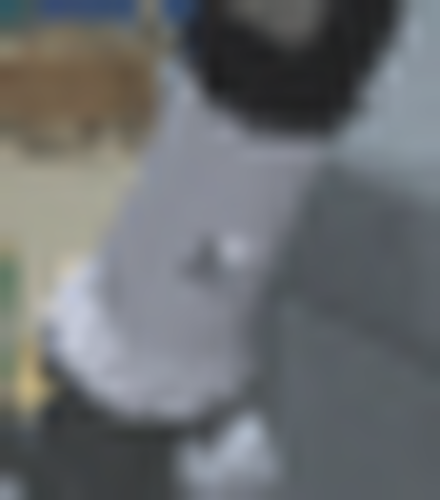

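Emit:
arm_command --pt "0 0 0.4 0 0 1 1" --pt "0 0 0.4 0 0 2 1" --pt "0 0 0.4 0 0 2 1"

```text
clock: 15.88
tool_pos: [0.55, -0.2804, 0.2002]
ee_rot: [0.962, 0.013, 0.245, 0.122]
contact_force: [-7.4, 3.9, 3.3]
grip_width: 0.0297
```

```bash
python3 look.py 7
```

```text
clk 15.925 q [-42.8  -5.4 114.8  13.7  40.7  37.7] p [ 0.55   -0.2803  0.2002] F [-7.   4.3  2.8] M [0.8  1.12 0.2 ] w 0.0297
mouth in lever mm [0.5 0.1 1.5] tilt in lever deg [0.18 0.02] F lever [-5.5  0.8  6.8] M lever [0.31 1.36 0.05]
beta -34.72831329842821
[[1843 1845 1539 1528 1520 1521 1512 1512 1515 1510 1514]
 [1847 1849 1535 1528 1524 1519 1520 1517 1510 1519 1527]
 [1853 1542 1528 1527 1520 1522 1518 1522 1523 1522 1536]
 [1851 1536 1529 1538 1523 1524 1529 1524 1525 1529 1581]
 [1551 1541 1537 1529 1525 1527 1532 1526 1528 1538 1578]
 [1552 1542 1538 1536 1530 1537 1528 1530 1538 1590 1584]
 [1548 1543 1538 1527 1539 1533 1533 1545 1544 1597 1598]
 [1544 1546 1544 1541 1544 1541 1540 1549 1601 1599 1599]
 [1544 1546 1543 1542 1534 1540 1548 1551 1563 1595 1591]]
```

View pics/k7.png

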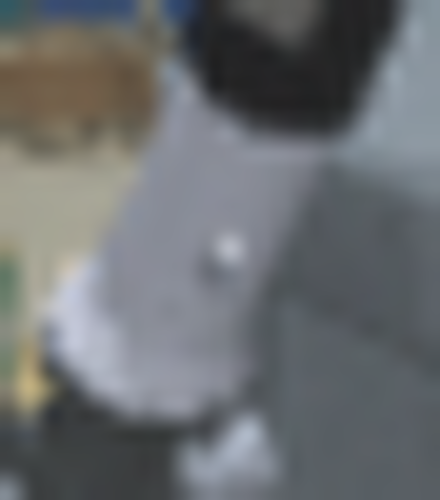

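Emit:
arm_command --pt "0 0 0.4 0 0 1 1" --pt "0 0 0.4 0 0 2 1" --pt "0 0 0.4 0 0 2 1"

```text
clock: 16.3
tool_pos: [0.55, -0.2805, 0.2003]
ee_rot: [0.962, -0.004, 0.247, 0.118]
contact_force: [-6.2, 5.0, 2.7]
grip_width: 0.0298
```

```bash
python3 look.py 8
```

```text
clk 16.35 q [-42.8  -5.4 114.8  13.7  40.8  39.6] p [ 0.55   -0.2804  0.2002] F [-6.1  4.1  2.5] M [0.84 1.06 0.19] w 0.0298
mouth in lever mm [ 0.5 -0.1  1.5] tilt in lever deg [0.2  0.04] F lever [-4.8  1.1  6. ] M lever [0.35 1.32 0.  ]
beta -36.6816290575758
[[1850 1842 1537 1529 1522 1520 1513 1513 1511 1513 1516]
 [1856 1841 1532 1530 1522 1517 1516 1522 1517 1521 1524]
 [1853 1550 1534 1526 1530 1519 1520 1518 1516 1521 1529]
 [1845 1540 1537 1527 1532 1520    0 1530 1519 1529 1577]
 [1551 1539 1534 1532 1526 1535 1527 1525 1529 1538 1579]
 [1544 1542 1540 1536 1531 1536 1527 1521 1530 1590 1583]
 [1549 1545 1538 1535 1538 1540 1535 1530 1542 1598 1593]
 [1546 1540 1538 1545 1536 1541 1537 1544 1603 1596 1590]
 [1553 1539 1542 1543 1540 1543 1544 1550 1569 1596 1595]]
```

View pics/k8.png

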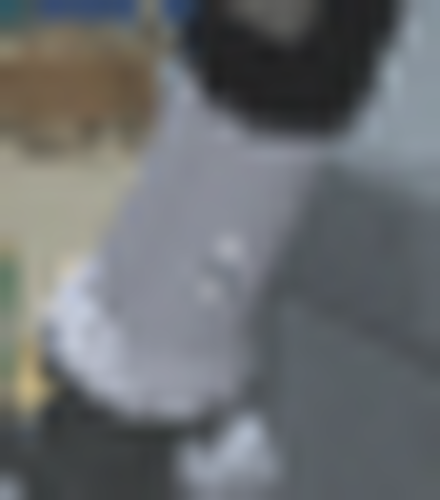

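Emit:
arm_command --pt "0 0 0.4 0 0 1 1" --pt "0 0 0.4 0 0 2 1" --pt "0 0 0.4 0 0 2 1"

```text
clock: 16.73
tool_pos: [0.55, -0.2805, 0.2003]
ee_rot: [0.962, -0.02, 0.249, 0.114]
contact_force: [-6.6, 4.7, 1.9]
grip_width: 0.0296
```

```bash
python3 look.py 9
```

```text
clk 16.775 q [-42.8  -5.4 114.8  13.6  40.8  41.6] p [ 0.55   -0.2805  0.2003] F [-6.2  4.4  3. ] M [0.88 1.05 0.26] w 0.0297
mouth in lever mm [ 0.5 -0.2  1.5] tilt in lever deg [0.21 0.05] F lever [-4.8  1.3  6.5] M lever [0.43 1.33 0.04]
beta -38.639902639504
[[1850 1842 1540 1525 1518 1514 1519 1512 1514 1516 1517]
 [1837 1847 1539 1527 1528 1517 1516 1519 1523 1521 1523]
 [1847 1550 1529 1530 1523 1517 1520 1527 1530 1521 1529]
 [1843 1544 1532 1530 1525 1522 1529 1523 1528 1534 1582]
 [1559 1535 1534 1524 1530 1525 1527 1527 1525 1538 1580]
 [1555 1543 1540 1529 1534 1538 1519 1524 1535 1601 1581]
 [1545 1543 1543 1539 1536 1540 1538 1531 1543 1592 1597]
 [1550 1545 1541 1540 1539 1541 1538 1548 1605 1597 1592]
 [1546 1547 1544 1540 1539 1537 1544 1549 1560 1600 1593]]
```

View pics/k9.png

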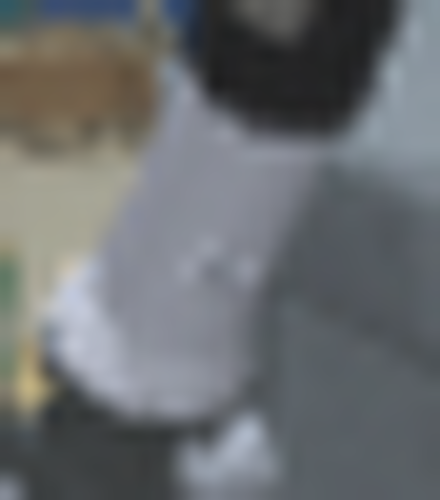

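Emit:
arm_command --pt "0 0 0.4 0 0 1 1" --pt "0 0 0.4 0 0 2 1" --pt "0 0 0.4 0 0 2 1"

```text
clock: 17.15
tool_pos: [0.55, -0.2806, 0.2003]
ee_rot: [0.961, -0.037, 0.251, 0.11]
contact_force: [-6.7, 4.6, 2.3]
grip_width: 0.0298
```

```bash
python3 look.py 10
```

```text
clk 17.2 q [-42.8  -5.4 114.8  13.6  40.8  43.6] p [ 0.55   -0.2806  0.2003] F [-6.4  4.3  2.5] M [0.84 1.06 0.25] w 0.0298
mouth in lever mm [ 0.5 -0.2  1.5] tilt in lever deg [0.24 0.06] F lever [-5.2  1.1  6.1] M lever [0.39 1.32 0.05]
beta -40.593426773881426
[[1844 1854 1535 1528 1523 1519 1517 1516 1512 1512 1518]
 [1848 1857 1538 1524 1530 1519 1519 1512 1516 1519 1526]
 [1854 1545 1532 1523 1525 1517 1520 1517 1521 1525 1526]
 [1851 1542 1526 1532 1528 1523 1522 1525 1528 1524 1574]
 [1560 1546 1536 1533 1533 1533 1528 1523 1534 1546 1581]
 [1550 1544 1536 1538 1530 1527 1529 1525 1538 1590 1580]
 [1547 1547 1546 1545 1530 1530 1534 1535 1547 1599 1583]
 [1553 1543 1540 1546 1544 1535 1531 1543 1595 1601 1601]
 [1548 1547 1539 1545 1539 1546 1546 1545 1554 1596 1591]]
```

View pics/k10.png

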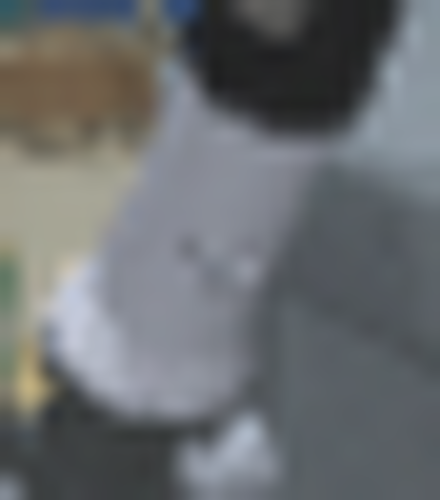

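Emit:
arm_command --pt "0 0 0.4 0 0 1 1" --pt "0 0 0.4 0 0 2 1" --pt "0 0 0.4 0 0 2 1"

```text
clock: 17.58
tool_pos: [0.5499, -0.2808, 0.2004]
ee_rot: [0.96, -0.053, 0.252, 0.106]
contact_force: [-6.4, 3.9, 3.5]
grip_width: 0.0299
```

```bash
python3 look.py 11
```

```text
clk 17.625 q [-42.8  -5.4 114.8  13.6  40.8  45.6] p [ 0.5499 -0.2808  0.2003] F [-6.4  4.3  3.1] M [0.74 1.15 0.22] w 0.0296
mouth in lever mm [ 0.5 -0.5  1.5] tilt in lever deg [0.25 0.08] F lever [-4.8  1.1  6.6] M lever [0.26 1.35 0.1 ]
beta -42.54564815225673
[[1848 1841 1538 1520 1521 1517 1519 1518 1515 1510 1518]
 [1848 1846 1535 1525 1521 1522 1517 1520 1511 1515 1519]
 [1850 1545 1530 1529 1526 1528 1527 1526 1520 1520 1532]
 [1856 1542 1535 1530 1529 1527 1529 1520 1523 1527 1577]
 [1553 1536 1537 1529 1527 1526 1528 1520 1532 1539 1581]
 [1550 1542 1535 1528 1533 1535 1525 1531 1533 1589 1580]
 [1548 1546 1538 1537 1538 1538 1533 1539 1545 1595 1589]
 [1545 1545 1546 1542 1541 1538 1539 1543 1557 1594 1592]
 [   0 1543 1550 1545 1550 1542 1544 1546 1558 1589 1591]]
```

View pics/k11.png

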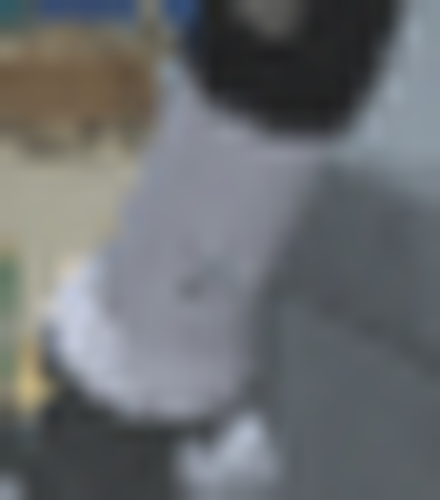

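```bash
python3 - <<'E'
from h import *
np.set_printoptions(precision=1,suppress=True)
M=np.c_[xl,yl,d]
t=load("top",0);s=load("side",0);ct=cloud(t);cs=cloud(s)
def lev(p,off=0): 
    q=(p-O)@M*1000; return q,np.hypot(q[0],q[1]),np.degrees(np.arctan2(-q[1],-q[0]))
for v in range(199,207):
  for u in range(348,358):
    q,r,b=lev(ct[v,u])
    if r>11.3 and r<22 and 5<q[2]<60: print("top",u,v,q,round(r,1),"beta",round(b,1))
    if 21<q[2]<60 and r<11.3 and u in(350,351): print("   surf",u,v,q,round(r,1),round(b))
# side: offset correction so stub cylinder fits
P=[];
for v in range(180,192):
  for u in range(290,302):
    q,r,b=lev(cs[v,u]); 
    if 10<q[2]<56 and r<25 : P.append((u,v,*q))
P=np.array(P); 
from scipy.optimize import least_squares
f=least_squares(lambda c:np.hypot(P[:,2]-c[0],P[:,3]-c[1])-10,[-3,-2],loss="soft_l1",f_scale=2); c=f.x; print("side offset",c,len(P))
r=np.hypot(P[:,2]-c[0],P[:,3]-c[1]); b=np.degrees(np.arctan2(-(P[:,3]-c[1]),-(P[:,2]-c[0])))
for i in np.argsort(-r)[:14]: print("side",P[i],r[i].round(1),"beta",b[i].round(1))
E
```

```text
surf 350 199 [-3.2  9.4 33.7] 9.9 -71
   surf 351 199 [ 5.9  9.4 52.3] 11.1 -122
   surf 350 200 [ 2.1 10.3 52. ] 10.5 -102
   surf 351 200 [ 4.8  8.5 55.3] 9.7 -119
   surf 350 201 [ 1.9  9.7 57.3] 9.9 -101
   surf 351 201 [ 3.3  7.5 57.6] 8.2 -114
top 349 202 [-10.8   8.1  36.7] 13.5 beta -36.8
   surf 350 202 [-0.6  8.4 57.2] 8.4 -86
top 349 203 [-15.1   6.3  32.6] 16.4 beta -22.6
   surf 350 203 [-2.   7.4 59.6] 7.7 -75
   surf 351 203 [-1.9  4.9 57.1] 5.2 -69
   surf 350 204 [-5.6  5.8 57.1] 8.1 -46
   surf 351 204 [-3.9  3.7 58.1] 5.4 -44
   surf 351 205 [-5.7  2.6 59.6] 6.3 -25
side offset [-5.7 -1. ] 58
side [297.  189.  -21.2   5.5  32.8] 16.8 beta -22.6
side [296.  188.  -18.4   9.1  36. ] 16.2 beta -38.4
side [297.  188.  -19.3   5.5  35.9] 15.1 beta -25.4
side [294.  186.   -9.5  12.2  37.3] 13.7 beta -73.7
side [293.  187.   -7.6  12.4  30.1] 13.5 beta -81.5
side [297.  186.  -15.9   5.9  42.4] 12.4 beta -33.8
side [295.  184.   -8.5  10.8  45.9] 12.1 beta -76.3
side [297.  185.  -14.7   6.7  46.4] 11.9 beta -40.3
side [294.  187.   -9.7  10.2  31.7] 11.9 beta -70.0
side [295.  181.   -2.8  10.5  54.5] 11.8 beta -104.0
side [294.  188.  -10.9   9.3  27.6] 11.6 beta -63.1
side [297.  190.  -17.1  -2.1  20.4] 11.5 beta 5.6
side [294.  191.  -14.2   6.4  14.8] 11.3 beta -41.1
side [292.  188.   -3.8  10.1  19.8] 11.2 beta -99.7
```

```bash
python3 - <<'E'
from h import *
o=ins(); R=Rn.from_quat(o["ee_rot"]); print("xl,yl in tool",R.inv().apply(xl).round(2),R.inv().apply(yl).round(2))
E
```

```text
clk 17.625 q [-42.8  -5.4 114.8  13.6  40.8  45.6] p [ 0.5499 -0.2808  0.2003] F [-6.4  4.3  3.1] M [0.74 1.15 0.22] w 0.0296
mouth in lever mm [ 0.5 -0.5  1.5] tilt in lever deg [0.25 0.08] F lever [-4.8  1.1  6.6] M lever [0.26 1.35 0.1 ]
xl,yl in tool [ 0.94  0.33 -0.  ] [ 0.33 -0.94 -0.  ]
```

Emit:
arm_command --pt "-0.7 -0.3 0.5 0 0 0 1" --pt "-1.4 -0.5 1.0 0 0 0 1" --pt "-1.4 -0.5 1.5 0 0 0 1" --pt "-1.4 -0.5 1.5 0 0 0 1"

```text
clock: 18.12
tool_pos: [0.5499, -0.2808, 0.2002]
ee_rot: [0.96, -0.052, 0.253, 0.106]
contact_force: [-10.0, 6.7, 9.0]
grip_width: 0.0303
```

```bash
python3 - <<'E'
from h import *
o=ins(); print(beta(o))
E
```

```text
clk 18.125 q [-42.8  -5.4 114.8  13.6  40.7  45.5] p [ 0.5499 -0.2808  0.2002] F [-10.    6.7   9. ] M [1.05 1.09 0.41] w 0.0303
mouth in lever mm [ 0.6 -0.5  1.4] tilt in lever deg [0.16 0.1 ] F lever [-5.4  1.7 13.9] M lever [0.62 1.43 0.1 ]
-42.47684202509569
```

Emit:
arm_command --pt "-1.4 -0.5 0.8 0 0 0 1" --pt "-2.8 -1 0.8 0 0 0 1" --pt "-2.8 -1 0.8 0 0 0 1" --pt "-2.8 -1 0.8 0 0 0 1"

```text
clock: 18.62
tool_pos: [0.5489, -0.2806, 0.1997]
ee_rot: [0.96, -0.052, 0.254, 0.107]
contact_force: [-2.5, 3.3, 5.1]
grip_width: 0.0298
```

```bash
python3 - <<'E'
from h import *
o=ins(); print(beta(o))
E
```

```text
clk 18.625 q [-42.9  -5.7 115.2  13.8  40.4  45.3] p [ 0.5489 -0.2806  0.1997] F [-2.5  3.3  5.1] M [ 0.59 -0.03  0.34] w 0.0298
mouth in lever mm [-0.2 -0.9  1.5] tilt in lever deg [-0.03  0.14] F lever [-0.4  1.9  6.3] M lever [ 0.64  0.23 -0.  ]
-42.467242636070225
```

Emit:
arm_command --pt "0.1 -0.6 1 0 0 0 1" --pt "0.3 -1.0 2 0 0 0 1" --pt "0.3 -1.0 2.5 0 0 0 1" --pt "0.3 -1.0 2.5 0 0 0 1"

```text
clock: 19.12
tool_pos: [0.5504, -0.2804, 0.2]
ee_rot: [0.96, -0.052, 0.254, 0.108]
contact_force: [-19.9, 12.1, 20.1]
grip_width: 0.0301
```

```bash
python3 - <<'E'
from h import *
o=ins(); print(beta(o)); R=Rn.from_quat(o["ee_rot"]); print("xl,yl in tool",R.inv().apply(xl).round(2),R.inv().apply(yl).round(2))
E
```

```text
clk 19.125 q [-42.7  -5.5 115.   13.6  40.3  45.4] p [ 0.5504 -0.2804  0.2   ] F [-19.9  12.1  20.1] M [1.24 1.79 0.3 ] w 0.0301
mouth in lever mm [ 1.2 -0.1  1.1] tilt in lever deg [-0.06  0.17] F lever [-9.   2.3 29.3] M lever [0.45 2.15 0.07]
-42.3477409507447
xl,yl in tool [0.94 0.34 0.  ] [ 0.34 -0.94 -0.  ]
```

Emit:
arm_command --pt "-1.2 -0.4 -0.5 0 0 1 1" --pt "-1.2 -0.4 -0.3 0 0 2 1" --pt "-1.2 -0.4 -0.3 0 0 3 1" --pt "-1.2 -0.4 -0.3 0 0 3 1"

```text
clock: 19.62
tool_pos: [0.5494, -0.2804, 0.1998]
ee_rot: [0.958, -0.077, 0.257, 0.101]
contact_force: [-3.0, -0.1, 2.9]
grip_width: 0.03
```

```bash
python3 look.py 12
```

```text
clk 19.675 q [-42.8  -5.6 115.2  13.6  40.3  48.3] p [ 0.5494 -0.2804  0.1998] F [-4.   0.3  2.6] M [-0.08  0.62 -0.18] w 0.0296
mouth in lever mm [ 0.3 -0.6  1.4] tilt in lever deg [-0.09  0.21] F lever [-1.8 -1.4  4.2] M lever [-0.39  0.52  0.03]
beta -45.33097968049619
[[1850 1840 1836 1524 1518 1517 1517 1513 1513 1514 1515]
 [1848 1844 1530 1522 1525 1516 1520 1515 1512 1511 1520]
 [1850 1842 1538 1531 1532 1518 1518 1518 1522 1519 1528]
 [1852 1540 1534 1534 1524 1524 1515 1525 1521 1529 1578]
 [1550 1538 1542 1536 1531 1529 1530 1524 1528 1537 1583]
 [1542 1542 1535 1532 1536 1532 1522 1529 1530 1590 1584]
 [1544 1539 1542 1543 1535 1531 1541 1533 1542 1597 1592]
 [1549 1546 1545 1548 1543 1538 1536 1542 1559 1604 1596]
 [1550 1548 1544 1542 1542 1538 1544 1553 1561 1596 1591]]
```

View pics/k12.png

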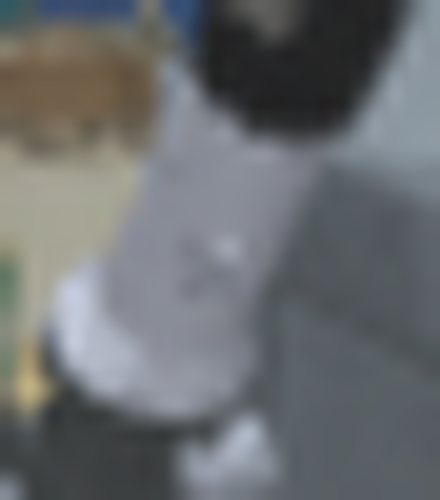

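Emit:
arm_command --pt "0 0 0.5 0 0 1 1" --pt "0 0 0.5 0 0 2 1" --pt "0 0 0.5 0 0 3 1" --pt "0 0 0.5 0 0 3 1"

```text
clock: 20.18
tool_pos: [0.5495, -0.2807, 0.1998]
ee_rot: [0.956, -0.101, 0.26, 0.095]
contact_force: [-8.5, 2.5, 6.6]
grip_width: 0.0299
```

```bash
python3 look.py 13
```

```text
clk 20.225 q [-42.8  -5.6 115.1  13.6  40.3  51.3] p [ 0.5495 -0.2807  0.1998] F [-7.7  2.1  5.8] M [ 0.09  1.07 -0.11] w 0.03
mouth in lever mm [ 0.5 -0.9  1.3] tilt in lever deg [-0.08  0.24] F lever [-3.6 -1.5  9.1] M lever [-0.38  1.    0.11]
beta -48.29346495627529
[[1847 1839 1849 1527 1514 1529 1514 1513 1515 1510 1516]
 [1851 1846 1536 1530 1516 1519 1514 1515 1520 1513 1521]
 [1851 1846 1534 1531 1525 1524 1518 1514 1514 1524 1526]
 [1853 1543 1538 1526 1522 1530 1524 1521 1529 1527 1581]
 [1554 1538 1538 1538 1526 1530 1530 1526 1532 1533 1580]
 [1550 1546 1536 1540 1529 1527 1534 1529 1540 1594 1580]
 [1547 1542 1543 1538 1535 1536 1533 1538 1536 1600 1594]
 [1554 1542 1540 1542 1542 1540 1537 1543 1555 1596 1587]
 [1548 1545 1543 1545 1539 1543 1544 1549 1560 1595 1597]]
```

View pics/k13.png

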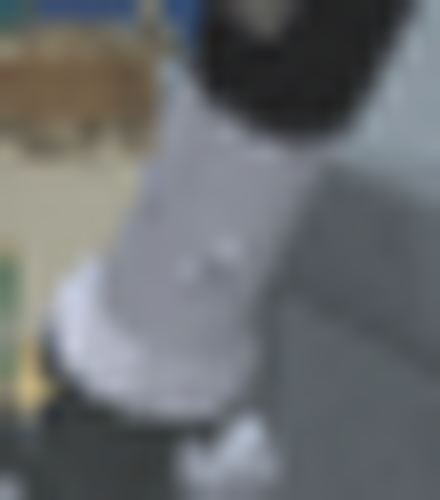

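```bash
python3 - <<'E'
from h import *
np.set_printoptions(precision=2,suppress=True,linewidth=200)
ims={k:cv2.cvtColor(load("side",k)["img"],cv2.COLOR_RGB2GRAY).astype(float) for k in (4,5,6,7,8,9,10,11,12,13)}
bet={4:-22.9,5:-30.8,6:-32.8,7:-34.7,8:-36.7,9:-38.6,10:-40.6,11:-42.5,12:-45.3,13:-48.3}
for k,g in ims.items():
    w=g[183:193,292:300]
    base=np.median(w)
    e=np.abs(w-base); e=np.where(e>6,e,0)
    # only interior
    v,u=np.mgrid[184:192,293:299]; ee=np.abs(g[184:192,293:299]-np.median(g[184:192,293:299])); ee=np.where(ee>7,ee,0)
    print(k,bet[k],"centroid",(ee*u).sum()/ee.sum(),(ee*v).sum()/ee.sum()); print(g[183:193,291:301].astype(int))
E
```

```text
4 -22.9 centroid 297.42160278745644 189.17421602787456
[[155 159 143 141 138 142 141 140 137 130]
 [162 153 142 140 140 141 141 139 134 123]
 [160 145 140 139 142 142 140 138 129 115]
 [150 142 137 140 142 142 139 141 124  97]
 [144 141 138 141 142 145 136 161 117  86]
 [143 140 140 141 145 159 109  97 108  87]
 [142 139 140 142 138 116 136 107  87  83]
 [144 139 143 142 139 136 127 106  86  96]
 [164 143 143 141 137 131 122  98  87  95]
 [178 152 146 142 138 131 125 102  86  95]]
5 -30.8 centroid 297.48523206751054 189.25316455696202
[[154 159 144 141 141 141 142 140 137 129]
 [162 153 143 140 141 141 142 138 134 124]
 [160 144 140 141 140 141 140 138 131 118]
 [151 144 138 140 140 139 143 139 124  99]
 [145 142 139 141 142 140 159 156 116  87]
 [143 140 140 142 140 129 134 168  96  85]
 [143 141 142 142 139 124 123 119  87  84]
 [145 141 142 141 140 136 127 104  87  97]
 [164 145 142 141 137 133 121  99  88  95]
 [177 153 147 142 138 130 123 100  88  96]]
6 -32.8 centroid 296.93498452012386 188.87306501547988
[[154 159 144 142 139 140 141 140 135 130]
 [163 152 143 141 140 141 141 
[... 3046 characters left out ...]
2 122  92]
 [143 141 140 140 132 124 129 131 108  85]
 [142 138 141 140 124 128 125 121  89  84]
 [146 139 141 141 140 137 128 110  88  95]
 [171 147 142 141 138 134 126 107  88  96]
 [181 172 147 143 140 135 130 119  87  96]]
13 -48.3 centroid 297.08490566037733 189.0
[[155 160 144 141 137 142 142 140 138 131]
 [163 160 140 139 138 141 141 140 136 128]
 [163 150 131 138 141 143 141 139 133 120]
 [159 143 137 140 141 144 144 138 128 107]
 [150 142 139 140 141 143 156 132 120  92]
 [144 140 139 141 149 123 129 129 107  85]
 [142 140 141 140 134 129 126 121  89  84]
 [147 139 141 141 140 136 129 109  88  95]
 [170 147 143 142 140 133 126 109  88  96]
 [180 173 151 145 140 133 129 122  89  97]]
```

Since frame 8 (β about −37) the dark hole has filled in and its content stays still near (296.5,188). A thin dark gap opens on its left as I turn, which suggests the button may have popped. I'll check this with very small further steps and watch the torque.

Emit:
arm_command --pt "-0.4 0 0.1 0 0 0.4 1" --pt "-0.4 0 0.1 0 0 0.8 1" --pt "-0.4 0 0.1 0 0 0.8 1"

```text
clock: 20.6
tool_pos: [0.5491, -0.2807, 0.1997]
ee_rot: [0.955, -0.108, 0.26, 0.093]
contact_force: [-4.4, 2.2, 4.6]
grip_width: 0.0299
```

```bash
python3 - <<'E'
from h import *
o=ins(); print(beta(o), o["tau"][5])
E
```

```text
clk 20.6 q [-42.8  -5.6 115.2  13.6  40.3  52.1] p [ 0.5491 -0.2807  0.1997] F [-4.4  2.2  4.6] M [ 0.04  0.77 -0.06] w 0.0299
mouth in lever mm [ 0.2 -1.1  1.4] tilt in lever deg [-0.08  0.25] F lever [-1.7  0.1  6.5] M lever [-0.28  0.72  0.11]
-49.08745316981671 0.1872978312894702
```

Emit:
arm_command --pt "-0.2 0 0.1 0 0 0.5 1" --pt "-0.2 0 0.1 0 0 1 1" --pt "-0.2 0 0.1 0 0 1 1"

```text
clock: 20.98
tool_pos: [0.549, -0.2808, 0.1996]
ee_rot: [0.954, -0.116, 0.261, 0.091]
contact_force: [-6.0, 1.4, 5.1]
grip_width: 0.03
```

```bash
python3 look.py 14
```

```text
clk 21.025 q [-42.8  -5.7 115.2  13.6  40.3  53.1] p [ 0.549  -0.2807  0.1996] F [-5.7  1.7  3.9] M [ 0.08  0.81 -0.02] w 0.0301
mouth in lever mm [-0.  -1.2  1.4] tilt in lever deg [-0.08  0.26] F lever [-3.  -0.9  6.4] M lever [-0.25  0.76  0.12]
beta -50.07557147969302
[[1853 1846 1848 1528 1521 1519 1515 1518 1508 1515 1516]
 [1850 1848 1539 1529 1518 1527 1525 1519 1516 1518 1519]
 [1853 1846 1534 1532 1530 1522 1525 1526 1512 1520 1530]
 [1854 1546 1531 1529 1529 1526 1524 1525 1523 1529 1573]
 [1551 1541 1533 1536 1539 1533 1526 1530 1523 1535 1577]
 [1549 1545 1539 1541 1529 1533 1526 1527 1533 1595 1581]
 [1542 1545 1545 1536 1534 1532 1536 1535 1541 1593 1593]
 [1547 1545 1537 1543 1540 1538 1540 1547 1552 1592 1590]
 [1548 1545 1552 1547 1542 1545 1546 1550 1549 1601 1595]]
```

View pics/k14.png

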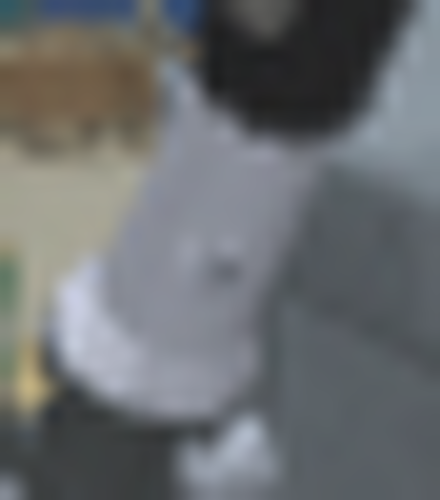

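Emit:
arm_command --pt "0 0 0.3 0 0 -1 1" --pt "0 0 0.3 0 0 -2 1" --pt "0 0 0.3 0 0 -3 1" --pt "0 0 0.3 0 0 -3 1"

```text
clock: 21.52
tool_pos: [0.5493, -0.2807, 0.1998]
ee_rot: [0.957, -0.091, 0.259, 0.098]
contact_force: [-5.0, 3.1, 6.0]
grip_width: 0.0301
```

```bash
python3 - <<'E'
from h import *
o=ins(); print(beta(o), o["tau"][5])
E
```

```text
clk 21.525 q [-42.8  -5.6 115.2  13.6  40.3  50.1] p [ 0.5493 -0.2807  0.1998] F [-5.   3.1  6. ] M [ 0.36  0.78 -0.14] w 0.0301
mouth in lever mm [ 0.3 -0.9  1.3] tilt in lever deg [-0.09  0.24] F lever [-1.8  0.6  8.2] M lever [-0.08  0.86 -0.11]
-47.0958286632751 -0.06794437766075134
```

Emit:
arm_command --pt "-0.3 0 0 0 0 1.5 1" --pt "-0.3 0 0 0 0 3 1" --pt "-0.3 0 0 0 0 4 1" --pt "-0.3 0 0 0 0 5 1" --pt "-0.3 0 0 0 0 5 1"

```text
clock: 22.15
tool_pos: [0.5488, -0.2808, 0.1995]
ee_rot: [0.952, -0.133, 0.262, 0.086]
contact_force: [-5.8, 1.7, 4.4]
grip_width: 0.0297
```

```bash
python3 look.py 15
```

```text
clk 22.2 q [-42.8  -5.7 115.2  13.6  40.3  55.1] p [ 0.5487 -0.2808  0.1995] F [-5.6  1.6  4.7] M [-0.09  1.02 -0.05] w 0.03
mouth in lever mm [-0.3 -1.3  1.4] tilt in lever deg [-0.05  0.27] F lever [-2.4 -1.   7. ] M lever [-0.48  0.88  0.23]
beta -52.07343283614643
[[1838 1853 1847 1523 1523 1511 1511 1510 1505 1509 1518]
 [1846 1855 1540 1531 1525 1519 1518 1513 1519 1513 1519]
 [1847 1850 1540 1532 1530 1522 1518 1519 1516 1519 1521]
 [1856 1551 1545 1529 1527 1530 1524 1521 1523 1524 1526]
 [1557 1548 1537 1534 1533 1534 1530 1522 1523 1531 1580]
 [1551 1544 1544 1532 1540 1532 1530 1532 1540 1537 1584]
 [1551 1535 1546 1534 1538 1531 1534 1536 1540 1596 1589]
 [1548 1540 1542 1538 1543 1536 1537 1539 1549 1600 1602]
 [1552 1541 1539 1549 1542 1536 1550 1549 1559 1604 1599]]
```

View pics/k15.png

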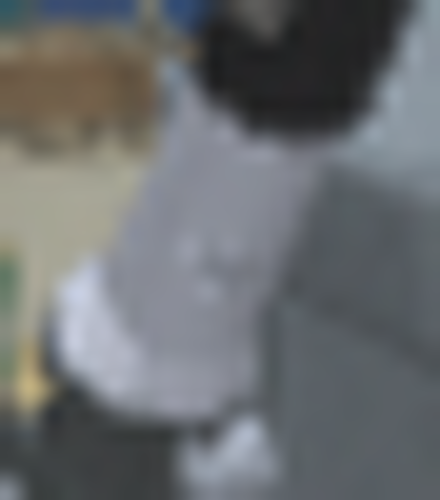

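Torque has risen from 0.12 to 0.23 Nm over the last 2°, so the button edge is probably catching. I'll back off gently and feel for the other end of the play to confirm.

Emit:
arm_command --pt "0.3 0 0.3 0 0 -2 1" --pt "0.3 0 0.3 0 0 -4 1" --pt "0.3 0 0.3 0 0 -5 1" --pt "0.3 0 0.3 0 0 -5 1"

```text
clock: 22.7
tool_pos: [0.5493, -0.2807, 0.1997]
ee_rot: [0.957, -0.092, 0.258, 0.098]
contact_force: [-6.2, 2.6, 5.5]
grip_width: 0.0298
```

```bash
python3 look.py 16
```

```text
clk 22.75 q [-42.8  -5.6 115.1  13.6  40.3  50.1] p [ 0.5493 -0.2807  0.1998] F [-5.6  3.5  5.9] M [ 0.39  0.79 -0.06] w 0.0297
mouth in lever mm [ 0.3 -0.9  1.3] tilt in lever deg [-0.06  0.24] F lever [-2.4  0.7  8.5] M lever [-0.02  0.88 -0.05]
beta -47.12043619203827
[[1847 1847 1853 1526 1524 1519 1517 1516 1516 1505 1514]
 [1849 1849 1535 1527 1527 1525 1522 1514 1518 1517 1519]
 [1860 1852 1531 1526 1524 1521 1524 1522 1523 1528 1524]
 [1850 1544 1538 1528 1527 1524 1527 1526 1521 1529 1575]
 [1556 1542 1537 1534 1528 1529 1525 1526 1527 1530 1580]
 [1555 1545 1535 1534 1530 1533 1527 1531 1536 1595 1582]
 [1547 1544 1545 1534 1538 1543 1536 1535 1539 1598 1595]
 [1544 1550 1541 1535 1544 1539 1534 1546 1550 1601 1594]
 [1554 1550 1550 1544 1546 1549 1543 1544 1554 1602 1590]]
```

Emit:
arm_command --pt "0 0 0.2 0 0 -1 1" --pt "0 0 0.2 0 0 -2 1" --pt "0 0 0.2 0 0 -3 1" --pt "0 0 0.2 0 0 -3 1"

```text
clock: 23.25
tool_pos: [0.5495, -0.2805, 0.1998]
ee_rot: [0.959, -0.067, 0.256, 0.104]
contact_force: [-6.5, 3.2, 5.2]
grip_width: 0.0298
```

```bash
python3 look.py 17 | head -4
```

```text
clk 23.3 q [-42.8  -5.6 115.1  13.6  40.3  47.2] p [ 0.5495 -0.2805  0.1998] F [-5.5  3.4  6. ] M [ 0.3   0.82 -0.15] w 0.0297
mouth in lever mm [ 0.4 -0.7  1.3] tilt in lever deg [-0.06  0.21] F lever [-2.3  0.7  8.5] M lever [-0.15  0.87 -0.08]
beta -44.17088604282346
[[1843 1846 1849 1527 1519 1516 1514 1510 1509 1511 1520]
```

Emit:
arm_command --pt "0 0 0.2 0 0 -1 1" --pt "0 0 0.2 0 0 -2 1" --pt "0 0 0.2 0 0 -2 1"

```text
clock: 23.68
tool_pos: [0.5496, -0.2804, 0.1999]
ee_rot: [0.96, -0.05, 0.254, 0.108]
contact_force: [-6.0, 3.0, 5.2]
grip_width: 0.0296
```

```bash
python3 look.py 18 | head -4
```

```text
clk 23.725 q [-42.8  -5.6 115.1  13.6  40.3  45.2] p [ 0.5496 -0.2804  0.1999] F [-6.3  2.7  5.5] M [ 0.3   0.84 -0.23] w 0.0299
mouth in lever mm [ 0.4 -0.5  1.3] tilt in lever deg [-0.05  0.19] F lever [-2.9 -0.3  8.3] M lever [-0.2   0.89 -0.14]
beta -42.217668851180974
[[1841 1840 1851 1532 1519    0 1511 1512 1515 1510 1514]
```

Emit:
arm_command --pt "0 0 0.2 0 0 -1 1" --pt "0 0 0.2 0 0 -2 1" --pt "0 0 0.2 0 0 -2 1"

```text
clock: 24.1
tool_pos: [0.5497, -0.2804, 0.1999]
ee_rot: [0.961, -0.034, 0.252, 0.112]
contact_force: [-6.1, 2.5, 5.1]
grip_width: 0.0301
```

```bash
python3 look.py 19 | head -4
```

```text
clk 24.15 q [-42.8  -5.6 115.1  13.6  40.4  43.3] p [ 0.5497 -0.2803  0.1999] F [-6.4  2.3  5.9] M [ 0.27  0.84 -0.18] w 0.03
mouth in lever mm [ 0.4 -0.4  1.3] tilt in lever deg [-0.04  0.18] F lever [-2.6 -0.7  8.5] M lever [-0.2   0.87 -0.09]
beta -40.26452298157512
[[1847 1840 1852 1532 1515 1521 1515 1512 1515 1509 1517]
```

View pics/k19.png

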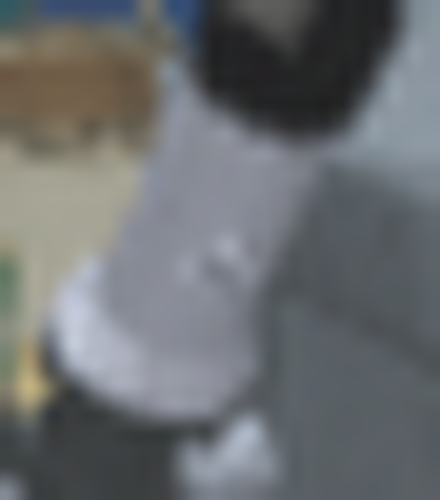

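```bash
python3 - <<'E'
from h import *
o=ins(); print(beta(o)); R=Rn.from_quat(o["ee_rot"]); print("xl,yl in tool",R.inv().apply(xl).round(2),R.inv().apply(yl).round(2))
# estimate tube axis/mouth from side image k19 silhouettes; and top image now
from workcell import viewer
d_=viewer.get_image("top"); np.savez("top5.npz",**d_); t=load("top",5)
crop(t,"pics/t11.png",330,175,375,220,13)
E
```

```text
clk 24.15 q [-42.8  -5.6 115.1  13.6  40.4  43.3] p [ 0.5497 -0.2803  0.1999] F [-6.4  2.3  5.9] M [ 0.27  0.84 -0.18] w 0.03
mouth in lever mm [ 0.4 -0.4  1.3] tilt in lever deg [-0.04  0.18] F lever [-2.6 -0.7  8.5] M lever [-0.2   0.87 -0.09]
-40.26452298157512
xl,yl in tool [0.93 0.37 0.  ] [ 0.37 -0.93 -0.  ]
```

View pics/t11.png

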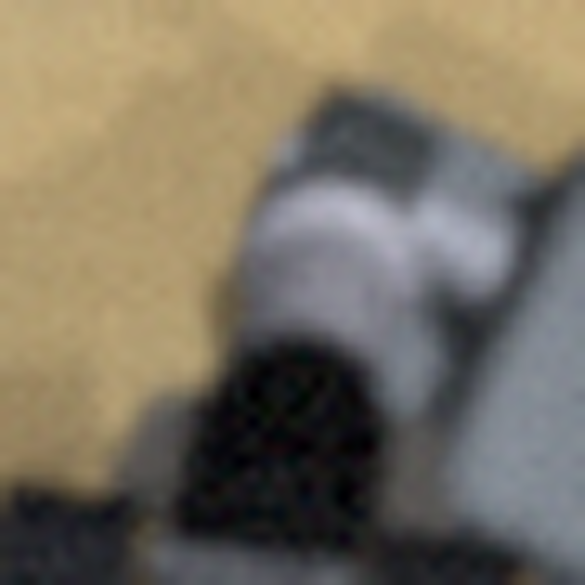

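Emit:
arm_command --pt "-0.9 -0.4 1 0 0 1 1" --pt "-1.8 -0.7 2 0 0 2 1" --pt "-2.2 -0.9 3 0 0 3 1" --pt "-2.2 -0.9 3 0 0 3 1"

```text
clock: 24.7
tool_pos: [0.5502, -0.2804, 0.1998]
ee_rot: [0.959, -0.059, 0.256, 0.106]
contact_force: [-19.9, 10.5, 23.3]
grip_width: 0.0298
```

```bash
python3 - <<'E'
from h import *
o=ins(); print(beta(o))
E
```

```text
clk 24.7 q [-42.8  -5.6 115.2  13.8  40.1  46.1] p [ 0.5502 -0.2804  0.1998] F [-19.9  10.5  23.3] M [0.85 1.49 0.36] w 0.0298
mouth in lever mm [ 1.2 -0.2  1. ] tilt in lever deg [-0.22  0.18] F lever [-6.7  0.8 31.7] M lever [0.29 1.71 0.24]
-43.18768866580033
```

Emit:
arm_command --pt "-0.5 -0.2 0.3 0 0 -1.5 1" --pt "-0.5 -0.2 0.3 0 0 -3 1" --pt "-0.5 -0.2 0.3 0 0 -4.5 1" --pt "-0.5 -0.2 0.3 0 0 -5 1"

```text
clock: 25.2
tool_pos: [0.55, -0.2801, 0.1998]
ee_rot: [0.961, -0.017, 0.252, 0.117]
contact_force: [-7.8, 4.1, 8.3]
grip_width: 0.0298
```

```bash
python3 - <<'E'
from h import *
o=ins(); print(beta(o))
E
```

```text
clk 25.2 q [-42.8  -5.6 115.2  13.8  40.1  41.1] p [ 0.55   -0.2801  0.1998] F [-7.8  4.1  8.3] M [ 0.4   0.99 -0.17] w 0.0298
mouth in lever mm [0.9 0.1 1.2] tilt in lever deg [-0.22  0.15] F lever [-3.1  0.4 11.7] M lever [-0.14  1.07 -0.11]
-38.211176437977116
```

Emit:
arm_command --pt "-0.5 -0.2 0.8 0 0 -1.5 1" --pt "-0.5 -0.2 1 0 0 -3 1" --pt "-0.5 -0.2 1 0 0 -4 1" --pt "-0.5 -0.2 1 0 0 -4 1"

```text
clock: 25.7
tool_pos: [0.5502, -0.2799, 0.1998]
ee_rot: [0.961, 0.016, 0.248, 0.126]
contact_force: [-11.8, 6.1, 10.9]
grip_width: 0.0302
```

```bash
python3 look.py 20 | head -3
```

```text
clk 25.75 q [-42.7  -5.6 115.2  13.9  40.1  37.1] p [ 0.5502 -0.2799  0.1998] F [-10.8   6.4  13. ] M [ 0.52  1.15 -0.16] w 0.0299
mouth in lever mm [1.  0.4 1.1] tilt in lever deg [-0.23  0.12] F lever [-3.7  1.  17.7] M lever [-0.11  1.26 -0.12]
beta -34.25555135826832
```

View pics/k20.png

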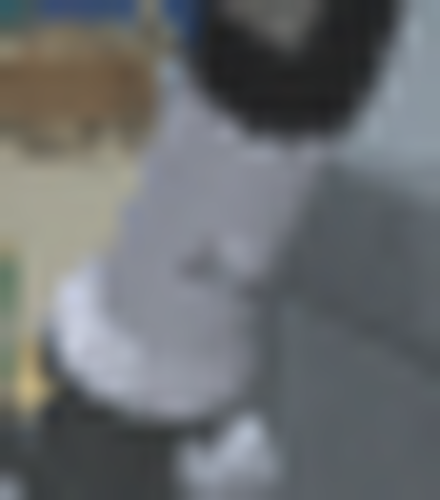

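```bash
python3 - <<'E'
from h import *
for k in (7,16,17,18,19,20):
    g=cv2.cvtColor(load("side",k)["img"],cv2.COLOR_RGB2GRAY); print(k); print(g[184:192,292:301].astype(int))
    crop(load("side",k),f"pics/m{k}.png",288,180,304,196,18)
ims=[cv2.imread(f"pics/m{k}.png") for k in (7,16,18,19,20)]
crop(load("side",4),"pics/m4.png",288,180,304,196,18)
ims=[cv2.imread("pics/m4.png")]+ims
cv2.imwrite("pics/mm.png",cv2.resize(np.vstack([np.hstack(ims[:3]),np.hstack(ims[3:])]),(780,520)))
E
```

```text
7
[[152 142 139 140 142 142 139 135 125]
 [146 142 139 141 141 139 138 131 118]
 [144 140 139 142 141 149 136 127 105]
 [142 140 140 139 136 184 138 119  91]
 [141 141 140 134 110 129 128 103  85]
 [139 142 142 140 124 125 120  87  83]
 [140 141 136 140 135 128 107  88  96]
 [145 143 142 139 133 123 100  86  97]]
16
[[159 142 140 139 141 136 140 137 129]
 [150 140 139 140 142 142 139 134 123]
 [144 140 137 139 142 144 137 128 109]
 [142 140 138 129 139 156 135 123  96]
 [139 139 140 124 126 130 133 113  86]
 [140 139 141 129 138 126 125  96  84]
 [140 141 142 140 138 132 117  87  97]
 [146 143 142 137 133 128 114  86  97]]
17
[[159 144 138 139 141 142 139 137 128]
 [150 140 138 140 142 141 138 134 122]
 [144 138 138 136 150 145 136 128 106]
 [140 138 138 123 174 162 139 121  91]
 [141 141 141 138 126 134 162 107  85]
 [139 142 140 117 139 125 124  89  84]
 [141 142 143 141 138 130 118  89  97]
 [146 143 142 139 133 127 114  87  97]]
18
[[158 144 139 139 141 140 139 134 127]
 [151 141 138 141 140 142 138 133 120]
 [144 140 140 142 145 144 131 129 110]
 [142 140 140 143 154 163 112 122  92]
 [141 140 143 143 125 130 135 107  87]
 [138 141 143 141 137 127 123  89  84]
 [141 142 142 140 137 131 114  88  95]
 [146 144 142 137 135 127 116  87  97]]
19
[[160 143 139 140 141 141 141 136 127]
 [150 140 134 141 142 142 137 133 121]
 [141 138 139 141 143 147 135 130 109]
 [142 139 140 146 145 165 130 121  91]
 [139 139 143 155 125 132 141 107  85]
 [139 140 142 142 140 126 123  89  82]
 [139 142 141 140 137 130 111  89  96]
 [147 142 140 137 134 127 111  87  96]]
20
[[158 141 138 138 140 141 138 133 127]
 [144 140 138 141 142 140 137 132 122]
 [142 139 139 141 139 142 136 128 108]
 [139 139 140 135 123 151 143 120  92]
 [140 140 139 114 112 130 132 104  85]
 [139 141 142 141 131 122  97  88  83]
 [140 142 142 139 137 128 108  87  96]
 [147 142 142 140 133 124 103  88  97]]
```

View pics/mm.png

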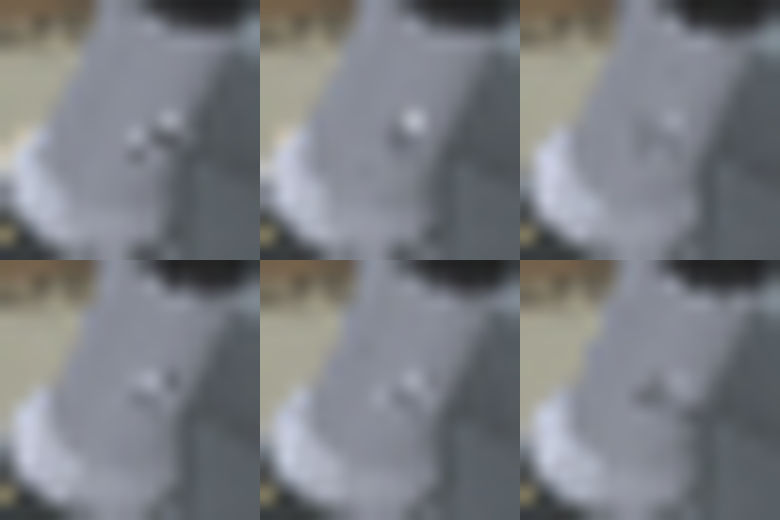

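The feature at (296–298,188) has looked nearly the same since β about −30, so the tube may be held there while the gripper slips. To settle it I'll go back towards −23 and see whether the picture returns to the open dark hole seen there before.

Emit:
arm_command --pt "-0.6 -0.2 0 0 0 -1.5 1" --pt "-0.6 -0.2 0 0 0 -3 1" --pt "-0.6 -0.2 0 0 0 -4.5 1" --pt "-0.6 -0.2 0 0 0 -5.5 1" --pt "-0.6 -0.2 0 0 0 -5.5 1"

```text
clock: 26.38
tool_pos: [0.5501, -0.2793, 0.1997]
ee_rot: [0.959, 0.063, 0.242, 0.137]
contact_force: [-2.8, 3.4, 3.9]
grip_width: 0.0296
```

```bash
python3 look.py 21 | head -3; python3 - <<'E'
from h import *
g=cv2.cvtColor(load("side",21)["img"],cv2.COLOR_RGB2GRAY); print(g[184:192,292:301].astype(int))
E
```

```text
clk 26.425 q [-42.7  -5.7 115.3  14.   40.1  31.5] p [ 0.5501 -0.2793  0.1997] F [-4.   3.5  6. ] M [0.72 0.26 0.13] w 0.0296
mouth in lever mm [0.7 0.9 1.3] tilt in lever deg [-0.26  0.06] F lever [-1.2  1.5  7.8] M lever [ 0.52  0.54 -0.17]
beta -28.746468928307753
[[153 142 138 140 141 141 138 133 124]
 [143 139 138 140 140 141 137 130 116]
 [142 138 139 141 142 141 138 125  98]
 [141 137 140 141 148 150 152 115  87]
 [139 139 141 143 164 132 146  94  85]
 [138 140 141 140 123 122  94  83  83]
 [139 141 141 140 133 126 105  87  95]
 [144 141 140 135 133 120  99  87  96]]
```

Emit:
arm_command --pt "0 0 0 0 0 -1.5 1" --pt "0 0 0 0 0 -3 1" --pt "0 0 0 0 0 -4 1" --pt "0 0 0 0 0 -4 1"

```text
clock: 26.92
tool_pos: [0.5502, -0.2786, 0.1996]
ee_rot: [0.956, 0.096, 0.237, 0.145]
contact_force: [-3.4, 5.5, 5.8]
grip_width: 0.0301
```

```bash
python3 look.py 22 | head -3; python3 - <<'E'
from h import *
g=cv2.cvtColor(load("side",22)["img"],cv2.COLOR_RGB2GRAY); print(g[184:192,292:301].astype(int))
E
```

```text
clk 26.975 q [-42.7  -5.7 115.3  14.   40.2  27.5] p [ 0.5502 -0.2786  0.1996] F [-3.6  4.7  4.8] M [0.88 0.35 0.13] w 0.0295
mouth in lever mm [0.4 1.8 1.3] tilt in lever deg [-0.22 -0.02] F lever [-2.   2.7  6.9] M lever [ 0.61  0.7  -0.22]
beta -24.73249360339641
[[152 141 136 140 142 140 137 133 122]
 [143 139 138 141 139 139 134 130 108]
 [142 137 139 141 140 133 134 124  97]
 [140 138 140 140 139 132 141 112  85]
 [138 140 143 140 130 129 135  85  85]
 [137 141 143 138 116 122 106  83  84]
 [141 143 141 140 134 125  99  88  96]
 [144 142 141 136 130 121  95  88  96]]
```

View pics/k22.png

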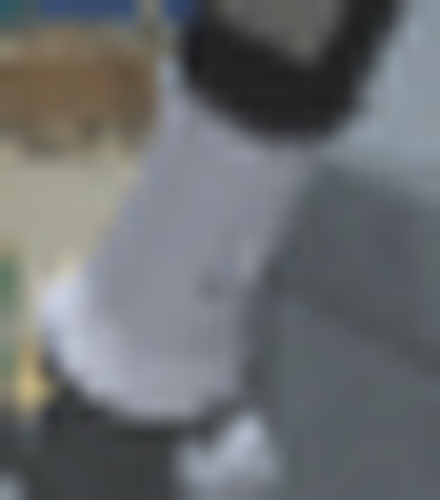

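At the same angle as before (−24.7 against −22.9) the picture no longer shows the open dark hole. The tube resists gently both ways (+0.23 Nm at −52, −0.22 Nm at −25) about a middle near −35. So the button looks to be in the hole. I'll ease back to near zero torque, then release.

Emit:
arm_command --pt "0 0 0 0 0 1.5 1" --pt "0 0 0 0 0 3 1" --pt "0 0 0 0 0 5 1" --pt "0 0 0 0 0 5 1"

```text
clock: 27.48
tool_pos: [0.5502, -0.2789, 0.1997]
ee_rot: [0.959, 0.054, 0.243, 0.134]
contact_force: [-4.1, 0.6, 4.9]
grip_width: 0.0298
```

```bash
python3 look.py 23 | head -3; python3 - <<'E'
from h import *
g=cv2.cvtColor(load("side",23)["img"],cv2.COLOR_RGB2GRAY); print(g[184:192,292:301].astype(int))
E
```

```text
clk 27.525 q [-42.7  -5.7 115.3  14.   40.2  32.5] p [ 0.5502 -0.2789  0.1997] F [-4.7  0.2  3.9] M [-0.08  0.57 -0.12] w 0.0297
mouth in lever mm [0.6 1.5 1.3] tilt in lever deg [-0.24  0.01] F lever [-1.6 -1.9  5.6] M lever [-0.34  0.48  0.07]
beta -29.72393401358956
[[151 142 139 141 141 141 139 134 124]
 [143 139 139 140 142 139 136 129 116]
 [142 138 139 141 142 142 137 124  98]
 [141 138 140 141 143 152 144 116  86]
 [138 140 141 143 143 131 139  96  85]
 [137 141 141 140 127 121  94  84  82]
 [139 141 141 139 134 126 100  87  96]
 [143 142 140 137 132 120 101  88  95]]
```

Emit:
arm_command --pt "0 0 0 0 0 0 0.2" --pt "0 0 0 0 0 0 0" --pt "0 0 0 0 0 0 -0.3" --pt "0 0 0 0 0 0 -0.6" --pt "0 0 0 0 0 0 -0.6"

```text
clock: 28.15
tool_pos: [0.5502, -0.2789, 0.1997]
ee_rot: [0.959, 0.055, 0.243, 0.134]
contact_force: [0.3, -0.3, 0.8]
grip_width: 0.0724
```

```bash
python3 look.py 24 | head -3; python3 - <<'E'
from h import *
g=cv2.cvtColor(load("side",24)["img"],cv2.COLOR_RGB2GRAY); print(g[184:192,292:301].astype(int))
crop(load("side",24),"pics/s12.png",270,130,330,205,8)
E
```

```text
clk 28.2 q [-42.7  -5.7 115.3  14.   40.2  32.5] p [ 0.5502 -0.2789  0.1997] F [-0.   0.6 -0. ] M [ 0.08  0.2  -0.01] w 0.0734
mouth in lever mm [0.6 1.5 1.3] tilt in lever deg [-0.24  0.01] F lever [-0.3  0.5  0.1] M lever [-0.02  0.22 -0.01]
beta -29.726956456474028
[[159 142 138 137 140 139 137 136 131]
 [151 141 135 138 139 139 139 132 124]
 [141 138 137 139 140 138 137 130 113]
 [141 135 140 141 145 134 135 123  96]
 [138 138 140 144 165 120 138 114  85]
 [134 139 139 139 134 161 138  96  85]
 [135 140 140 139 135 128 114  89  96]
 [137 141 139 137 131 125 109  87  94]]
```

View pics/s12.png

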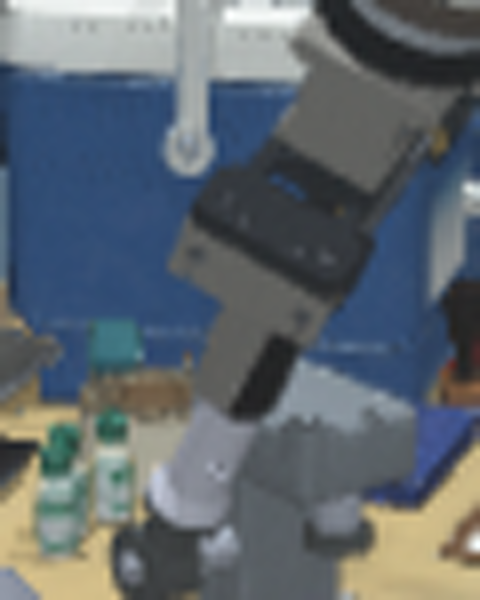

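Released, and the tube stays put. For a decisive, gentle check I'll re-grip and pull back a couple of mm. A popped button blocks the slide after about 1 mm, while a free tube would just follow.

Emit:
arm_command --pt "0 0 0 0 0 0 0.5" --pt "0 0 0 0 0 0 1" --pt "0 0 0 0 0 0 1" --pt "0 0 0 0 0 0 1" --pt "0 0 0 0 0 0 1" --pt "0 0 0 0 0 0 1"

```text
clock: 28.95
tool_pos: [0.5502, -0.2788, 0.1996]
ee_rot: [0.959, 0.055, 0.243, 0.134]
contact_force: [-0.5, 1.0, 1.2]
grip_width: 0.0298
```

```bash
python3 - <<'E'
from h import *
o=ins()
E
```

```text
clk 28.95 q [-42.7  -5.7 115.3  14.   40.2  32.5] p [ 0.5502 -0.2788  0.1996] F [-0.5  1.   1.2] M [0.24 0.18 0.  ] w 0.0298
mouth in lever mm [0.5 1.6 1.2] tilt in lever deg [-0.23 -0.01] F lever [-0.2  0.7  1.5] M lever [ 0.12  0.27 -0.07]
```

Emit:
arm_command --pt "0 0 -1 0 0 0 1" --pt "0 0 -2 0 0 0 1" --pt "0 0 -2 0 0 0 1"

```text
clock: 29.32
tool_pos: [0.5491, -0.278, 0.2007]
ee_rot: [0.959, 0.055, 0.243, 0.134]
contact_force: [3.7, -0.2, -4.5]
grip_width: 0.0297
```

```bash
python3 - <<'E'
from h import *
o=ins()
E
```

```text
clk 29.325 q [-42.8  -6.  115.4  14.   40.4  32.5] p [ 0.5491 -0.278   0.2007] F [ 3.7 -0.2 -4.5] M [ 0.22 -0.04  0.12] w 0.0297
mouth in lever mm [-0.2  1.8  2.9] tilt in lever deg [-0.19 -0.03] F lever [ 0.6  1.4 -5.6] M lever [ 0.25  0.06 -0.01]
```

Emit:
arm_command --pt "0 0 -0.8 0 0 0 1" --pt "0 0 -1.5 0 0 0 1" --pt "0 0 -1.5 0 0 0 1"

```text
clock: 29.7
tool_pos: [0.5484, -0.2778, 0.2011]
ee_rot: [0.959, 0.054, 0.243, 0.134]
contact_force: [8.7, -4.0, -10.7]
grip_width: 0.03
```

```bash
python3 - <<'E'
from h import *
o=ins()
E
```

```text
clk 29.7 q [-42.8  -6.1 115.5  14.   40.4  32.5] p [ 0.5484 -0.2778  0.2011] F [  8.7  -4.  -10.7] M [-0.13 -0.63  0.05] w 0.03
mouth in lever mm [-0.5  1.8  3.6] tilt in lever deg [-0.2  -0.02] F lever [  2.5   0.2 -14.2] M lever [ 0.16 -0.63 -0.04]
```

The pull is blocked: it reached about 14 N after about 2 mm, whereas the free tube slid with about 1 N. So the button is through the hole. Now I'll seat the tube back on the collar, then release and retreat along the axis.

Emit:
arm_command --pt "0.4 0.1 1 0 0 0 1" --pt "0.6 0.2 2 0 0 0 1" --pt "0.6 0.2 3 0 0 0 1" --pt "0.6 0.2 3.3 0 0 0 1" --pt "0.6 0.2 3.3 0 0 0 1"

```text
clock: 30.32
tool_pos: [0.5507, -0.2785, 0.1996]
ee_rot: [0.959, 0.055, 0.243, 0.134]
contact_force: [-4.0, 4.4, 5.2]
grip_width: 0.0299
```

```bash
python3 - <<'E'
from h import *
o=ins()
E
```

```text
clk 30.325 q [-42.7  -5.6 115.2  14.   40.2  32.5] p [ 0.5507 -0.2785  0.1996] F [-4.   4.4  5.2] M [0.6  0.68 0.13] w 0.0299
mouth in lever mm [0.7 2.1 1.1] tilt in lever deg [-0.22 -0.03] F lever [-1.9  2.2  7.3] M lever [ 0.27  0.87 -0.02]
```

Emit:
arm_command --pt "-0.4 0 0.8 0 0 0 1" --pt "-0.4 0 0.8 0 0 0 1" --pt "-0.2 0 0 0 0 0 0.3" --pt "-0.2 0 0 0 0 0 -0.2" --pt "-0.2 0 0 0 0 0 -0.6" --pt "-0.2 0 0 0 0 0 -0.8" --pt "-0.2 0 0 0 0 0 -0.8"

```text
clock: 31.2
tool_pos: [0.5504, -0.2786, 0.1994]
ee_rot: [0.959, 0.054, 0.243, 0.134]
contact_force: [-1.0, -0.4, -0.2]
grip_width: 0.0702
```

Emit:
arm_command --pt "0 0 -10 0 0 0 -0.8" --pt "0 0 -25 0 0 0 -0.8" --pt "0 0 -50 0 0 0 -0.8" --pt "0 0 -80 0 0 0 -0.8" --pt "0 0 -110 0 0 0 -0.8" --pt "0 0 -130 0 0 0 -0.8" --pt "0 0 -130 0 0 0 -0.8"

```text
clock: 32.08
tool_pos: [0.4882, -0.2491, 0.3121]
ee_rot: [0.959, 0.055, 0.244, 0.136]
contact_force: [0.2, -0.0, -0.3]
grip_width: 0.0827
```

```bash
python3 - <<'E'
from h import *
from workcell import viewer
np.set_printoptions(precision=1,suppress=True,linewidth=200)
o=ins()
for n in("side","top"):
    d_=viewer.get_image(n); np.savez(n+"30.npz",**d_)
s=load("side",30);t=load("top",30)
crop(s,"pics/f1.png",270,140,330,205,9)
crop(t,"pics/f2.png",320,165,400,250,7)
cv2.imwrite("pics/f3.png",s["img"][:,:,::-1]);cv2.imwrite("pics/f4.png",t["img"][:,:,::-1])
# top end of handle from top cloud: expected axis end O+134d
M=np.c_[xl,yl,d]; ct=cloud(t); q=(ct.reshape(-1,3)-O)@M*1000; r=np.hypot(q[:,0],q[:,1])
m=(r<25)&(q[:,2]>20)&(q[:,2]<160); Q=q[m]; print(m.sum(),"max along",np.sort(Q[:,2])[-12:])
e=Q[(Q[:,2]>126)]; print("end face pts",len(e),e.mean(0))
from scipy.optimize import least_squares
B=Q[(Q[:,2]>75)&(Q[:,2]<128)]
f=least_squares(lambda c:np.hypot(B[:,0]-c[0]-c[2]*(B[:,2]-67)/100,B[:,1]-c[1]-c[3]*(B[:,2]-67)/100)-15.2,[0,0,0,0],loss="soft_l1",f_scale=1.5); print("axis at mid & tilt mm/100",f.x, f.fun.std())
E
```

```text
clk 32.075 q [-45.9 -23.5 116.8  12.8  56.5  33.4] p [ 0.5 -0.2  0.3] F [ 0.2 -0.  -0.3] M [0.1 0.2 0. ] w 0.0827
mouth in lever mm [  2.2   1.4 133. ] tilt in lever deg [-0.5  0.1] F lever [ 0.   0.1 -0.4] M lever [0.  0.2 0. ]
328 max along [136.1 136.2 136.3 136.4 136.5 136.5 136.5 136.5 137.  137.  137.2 137.5]
end face pts 123 [ -0.1   1.5 133.5]
axis at mid & tilt mm/100 [-0.7  0.6 -3.2  0.3] 0.6895289838902728
```

View pics/f1.png

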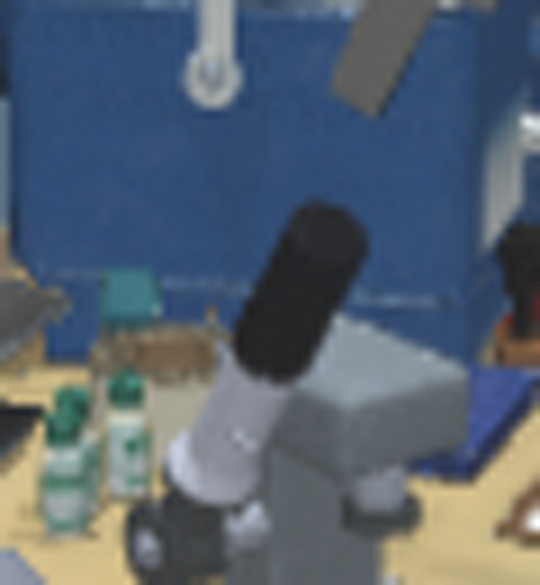

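View pics/f4.png

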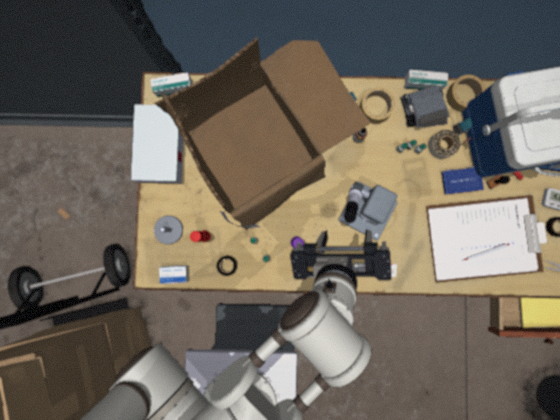

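View pics/f3.png

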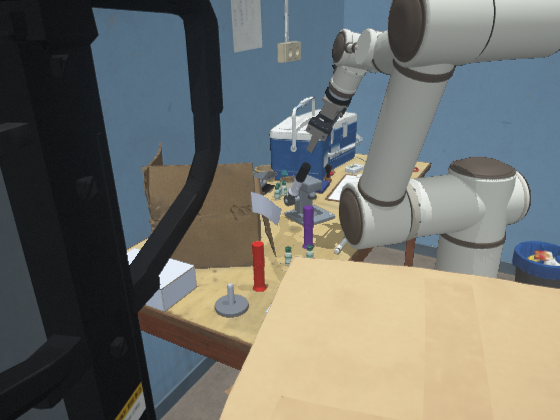

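The final views show the handle on the stub, its mouth against the collar near (292,190) and the button spot near (296,188) in the side view. The end face is 133.5 mm from the collar face (134 mm when home). The gripper is clear and the bystanders are where they were. Handing in.

```bash
python3 - <<'E'
from workcell import bot
print(bot.hand_in())
E
```

```text
the job is handed in; nothing more can be done
None
```

The handle is on the crimper's lever stub, seated on the collar. By my checks the spring button is through its hole. I let go, backed the gripper off, and handed in at about 32 s of the 54 s allowed.

**What I did:**
- I gripped the handle near its top, lifted it off the stand and carried it round the front of the carton.
- I slid it down the stub with almost no resistance until it met the collar.
- I twisted in small steps, released once, then re-gripped for a pull test and pressed it home again before the final release.

**Last checks:**
- **Seated:** the top camera puts the handle's end face 133.5 mm from the collar face (134 mm when fully home). The handle leans about 1.8° on the stub, which is within its play.
- **Button out:** the handle slid freely going on, but a gentle pull now met about 14 N after about 2 mm. That is what a popped button would do.
- **Surroundings:** the final views show the other items where they were, and the robot was touching nothing.

**Less certain:**
- **Where it popped:** I saw no sharp torque jump. I kept twisting about 20° past where the cameras placed the button, then came back, before deciding it had popped. The grip probably slipped round the handle for part of that.
- **Force on the button:** torque peaked at about 0.24 Nm, and that while also pressing hard on the collar. That would be at most about 17 N on the button, under the 35 N limit.
- **Camera evidence:** the hole is only 2–3 pixels wide, so the pictures were ambiguous. The pull test is the main evidence that the button is out.

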